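Set and clamp the filter funnel over the sample cup

ROBOT

A 6-joint arm with a two-finger parallel gripper is mounted at the origin on the work surface. World frame = base frame: x ahead of the robot, y to its left, z up, the work surface at z = 0. Lengths are in m, angles in rad, forces in N, time in s.
With the tool pointing down it reaches from about 0.375 to 0.9 m from the base axis. Payload 3.1 kg.
Tool frame: the origin (TCP) lies on the centre line of the jaws, within the pads' length; the fingertips stand 8 mm ahead of it and the grasp point (between the pads) lies 11 mm behind it (manip.nose_length is the z of the fingertips in the tool frame, in m); z points along the fingers, y is the direction in which the jaws open and shut (so a half turn about z gives the same grasp; the last joint's range is limited). The gripper opens to 87 mm and grips with 3 to 60 N. Pads are 19 mm wide; open, the fingers measure 117 mm over their backs; the gripper's body (75 mm by 190 mm) begins 51 mm behind the grasp point.
Start: joints at [-1.407, 0.527, 1.433, -0, 1.181, -0.178], TCP at [0.21, -0.589, 0.231] pointing down, gripper open.
Joint ranges: [-3.08, 3.08], [-0.75, 2.2], [0.22, 2.44], [-1.43, 4.57], [0, 2.65], [-2.85, 2.85]. Speed limits (rad/s): [2.79, 2.79, 3.14, 3.14, 3.14, 3.14].

INTERFACE

Orientations are given as [roll, pitch, yaw] about the fixed x, y, z axes, in that order (R = Rz(yaw) Ry(pitch) Rx(roll)).
In Python, from bench import manip gives the robot as it stands.
- The arm moves only by the tool carry_out, never from a script. Its argument "commands" is a list of rows, each an object with "delta_pos": the shift along the world's x, y, z in mm, a list of three; "twist": the turn, a rotation vector about the world's x, y, z in rad, a list of three; "fingers": the opening, from 0 (shut) to 1 (fully open). In form: [{"delta_pos": [tx, ty, tz], "twist": [wx, wy, wz], "fingers": fingers}, ...]. A call has 1 to 10 rows; each row shifts and turns the commanded pose from where the row before left it; what a row does not reach is not made up. A row lasts 1/12 s, in which the tool goes at most 41.7 mm and 7.16 degrees, less where a joint would pass 70% of its speed; a pose out of reach is approached as far as the arm can. A call is refused whole if a number of a shift passes 41.7 or a number of a turn 0.125, either way. A call with a gripper value outside its range is refused whole. The fingers move at their own pace and stop on an object; "newtons" is the grip in N (left out, the last holds). Time passes only in rows, so rows that do not move let the fingers close. It gives the time, the measured TCP pose, the force and the opening at its end, in the units of the state.
- manip.observe(): the state, without advancing time (a new reading comes with each control period).
- manip.read_camera(name): name is "scene" or "side" or "wrist"; returns a dict with "image" (480x640x3 uint8, red, green, blue), "z_map" (480x640 float32, m along the optical axis (not along the pixel's ray), 0 where there is no reading), "fovy" (degrees; the focal length in pixels is half the picture's height over the tangent of half this angle, whatever the lens; pixels are square), "cx", "cy" (the principal point, pixels), "T" (4x4, takes a point from camera to world coordinates). Camera axes: x right, y down, z forward; pixel columns grow to the right and rows downward; lengths in m; the calibration is good to about 2 mm. A picture is of the moment at which its call begins.
- manip.job_done(): hands the job in, once; it reports no verdict.
Trained networks look in a picture, given as the dict that the camera call returned (one of the last four; its "shot" number tells which), for a name from the list of things; names that differ only in an ending like _2 or _b are one class to them, and where a whole thing is asked for, a point or a joint stands for the part that bears it (a point fixed in the world has none). Each returns a list of dicts, best first, with "confidence" (0 to 1); they miss things now and then, are a little off and sometimes report something else, mostly with a low value. They report only what shows in the picture. A call takes as long as a camera call.
- manip.look_for(picture, name): "point" ([x, y, z] in m, in world coordinates, good to about 4 mm: the middle of the surface that is visible of it).
- manip.spot_point(picture, name): "point" ([x, y, z] in m, in world coordinates, good to about 4 mm: a listed point, or the origin of a listed thing).
The state is a dict: "time": time; "joint_pos": joint angles; "qd": joint speeds; "tau": joint torques, N m; "ee_pos": TCP position; "tcp_rot": TCP orientation; "contact_force": force on the tool from outside, world axes, zero at the start; "torque": the same for the moment, N m; "finger_gap": finger opening in m.
Only numpy, scipy, OpenCV 4.12 (cv2) and the standard library are available. Lean on these libraries where they do the work, as an engineer would, in place of code of your own. Each camera call takes 0.05 s, during which the arm holds its last target.

TASK

On the stand with the large funnel, slide the carriage along its rail until the funnel's spout is centred over the open sample cup on that stand, then turn that carriage's clamp knob clockwise until it is fully tight. Leave the cup standing where it is, and leave the small-funnel stand's carriage and knob alone.

Things in the scene. Friction and masses are not known exactly. Their poses are not given: they have to be found in the camera images.
- big_spout (a point): Lower end of the spout (12 mm across) of the large white funnel (84 mm across, rim 120 mm above the table), fixed to a steel carriage on a straight level slotted rail; travel 108 mm either side of mid-rail, about 2 N when loose. x axis along the rail, z up; 66 mm above the table, 105 mm to the +y side of the knob's axis. Fixed stand; grey base plate 340 x 200 x 10 mm, rail top 84, end posts 90 mm above the table.
- big_grip (a point): Clamp knob on the large funnel's carriage: black upright wing 44 mm long, 14 mm thick, from 120 to 160 mm above the table, on a disc 42 mm across; carriage top at 110 mm. This point: on the knob's axis, 145 mm above the table, where to pinch. x axis along the wing, y across it, z up; it turns with the knob. The carriage may be slid by the wing, and the knob turned in the same grasp.
- big_knob (a joint): Angle of that knob (rad). 0 = fully loose, wing along the rail; grows turning clockwise seen from above; 1.4 = fully tight, at its stop. Starts at 0 to 0.3. Turns freely (0.06 N m) to about 0.6, then stiffer (to about 0.2 N m) as its cam wedges in the rail's slot; at the stop it is just over centre and stays, and the carriage then takes about 10 N to slide.
- cup_rim (a point): Centre of the mouth of the open white sample cup, 42 mm across, 50 mm high, standing loose on the base plate of the large-funnel stand under the funnel's line of travel; mouth 60 mm above the table, 6 mm below the spout. A capped jar about as big stands on the same base.
- small_wing (a point): End of the wing of the clamp knob on the other stand, which is alike but has a small funnel (48 mm across its mouth): 22 mm from that knob's axis, 145 mm above the table. Not to be slid or turned.

How it is judged:
By the outcome, as a careful person would: the job done as asked, in the order asked, and still so for the second after the job is handed in, with the robot touching nothing.
It also fails if it takes over 38 s, if anything falls off the work surface, if the arm or the gripper's body presses on something with over 40 N, if the wrist force passes 120 N, or if a joint passes its speed limit or range.

## Working session

There is one attempt and no reset: what is moved stays moved. The work goes in short steps, Python scripts to look and compute and a tool call to move; the robot and the scene stay as the last step left them, time stands still between calls to the robot, and variables do not carry over. Pictures are saved under pics/ and viewed, and the job is handed in when it is done.

Besides the shell and the picture viewer there is one more tool, called after "Call:" as name(argument=value, ...) on one line, values as JSON. carry_out: Moves the arm, as the interface text tells. Its arguments: {"type":"object","properties":{"commands":{"type":"array","items":{"type":"object","properties":{"delta_pos":{"type":"array","items":{"type":"number"}},"twist":{"type":"array","items":{"type":"number"}},"fingers":{"type":"number"}}}},"newtons":{"type":"number"}},"required":["commands"]}

```bash
mkdir -p pics; ls
cat > h.py <<'E'
from bench import manip
import cv2, numpy as np
def snap(cam,fn):
    p=manip.read_camera(cam); cv2.imwrite(f'pics/{fn}.png',p['image'][:,:,::-1]); return p
E
python3 - <<'E'
from h import *
for c in ['scene','side']:
    p=snap(c,c+'1')
    for n in ['big_spout','big_grip','cup_rim','small_wing']:
        print(c,n,[(np.round(d['point'],4),round(d['confidence'],2)) for d in manip.spot_point(p,n)])
s=manip.observe(); print({k:np.round(v,3) for k,v in s.items()})
E
```

```text
pics
scene big_spout [(array([0.5537, 0.2205, 0.0677]), 0.81)]
scene big_grip [(array([0.5702, 0.1134, 0.145 ]), 0.6)]
scene cup_rim [(array([0.6189, 0.2327, 0.06  ]), 0.57)]
scene small_wing [(array([ 0.4529, -0.2519,  0.145 ]), 0.59)]
side big_spout [(array([0.5524, 0.2176, 0.0683]), 0.79)]
side big_grip [(array([0.5678, 0.1149, 0.1447]), 0.66)]
side cup_rim [(array([0.6195, 0.2232, 0.0553]), 0.57)]
side small_wing [(array([ 0.4513, -0.2594,  0.145 ]), 0.7)]
{'time': np.float64(0.5), 'joint_pos': array([-1.406,  0.528,  1.433, -0.   ,  1.181, -0.179]), 'qd': array([ 0.001, -0.001, -0.001,  0.   , -0.002, -0.   ]), 'tau': array([-2.0000e-03, -4.3961e+01, -1.7679e+01,  6.3000e-02,  5.2000e-02,
       -0.0000e+00]), 'ee_pos': array([ 0.21 , -0.589,  0.231]), 'tcp_rot': array([-3.142, -0.   ,  0.343]), 'contact_force': array([-0.043,  0.208,  0.497]), 'torque': array([-0.005, -0.053,  0.022]), 'finger_gap': np.float64(0.087)}
```

View pics/scene1.png

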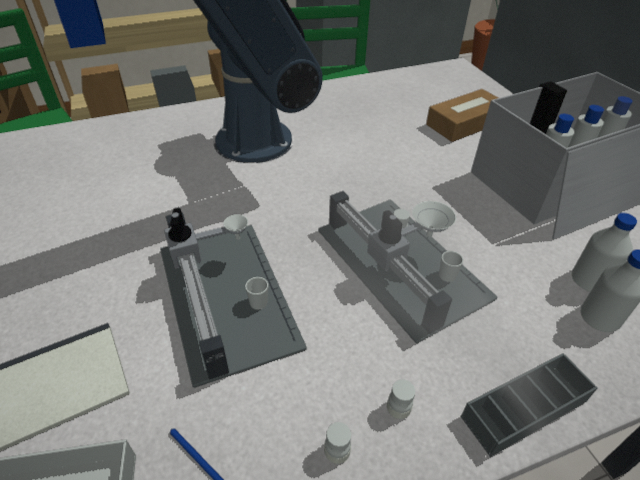

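View pics/side1.png

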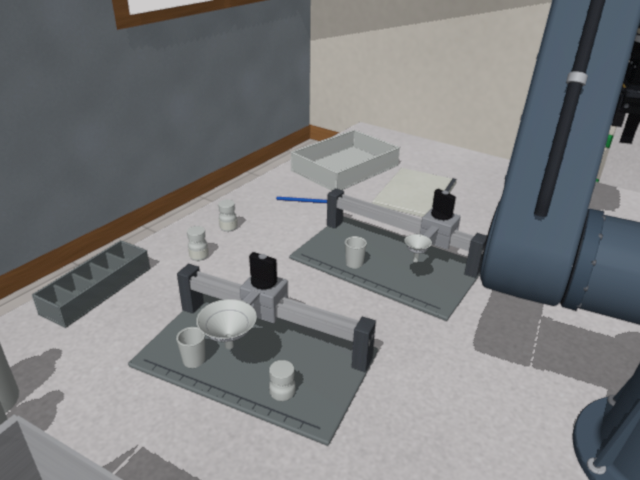

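```bash
cat >> h.py <<'E'
def cloud(p):
    z=p['z_map']; H,W=z.shape; f=H/2/np.tan(np.radians(p['fovy'])/2)
    v,u=np.mgrid[:H,:W]; P=np.stack([(u-p['cx'])/f*z,(v-p['cy'])/f*z,z],-1)
    w=P@p['T'][:3,:3].T+p['T'][:3,3]; w[z==0]=np.nan; return w
def fitc(xy):
    A=np.c_[2*xy,np.ones(len(xy))]; s=np.linalg.lstsq(A,(xy**2).sum(1),rcond=None)[0]
    return s[:2],np.sqrt(s[2]+s[:2]@s[:2])
E
python3 - <<'E'
from h import *
for c in ['scene','side']:
    p=manip.read_camera(c); w=cloud(p); X,Y,Z=w[...,0],w[...,1],w[...,2]
    near=(np.hypot(X-.569,Y-.114)<.3)&(Y>-.1)
    m=near&(Z>.086)&(Z<.094)&(np.hypot(X-.555,Y-.22)>.06); q=w[m][:,:2]
    n,l,st,ce=cv2.connectedComponentsWithStats(m.astype(np.uint8))
    print(c,'posts',[(np.round(np.nanmean(w[l==i],0),4),st[i,4]) for i in range(1,n) if st[i,4]>25])
    m=near&(Z>.08)&(Z<.087)
    q=w[m][:,:2]
    if len(q)>30:
        vx,vy,x0,y0=cv2.fitLine(q.astype(np.float32),cv2.DIST_HUBER,0,.01,.01).ravel(); print('rail',len(q),vx,vy,np.degrees(np.arctan2(vy,vx)),x0,y0)
    m=(np.hypot(X-.569,Y-.114)<.04)&(Z>.156)&(Z<.165); q=w[m][:,:2]
    print('wing',len(q),cv2.minAreaRect((q*1000).astype(np.float32)) if len(q)>5 else '')
    m=(np.hypot(X-.619,Y-.228)<.04)&(Z>.0565)&(Z<.064); q=w[m][:,:2]
    print('cup',len(q),fitc(q) if len(q)>5 else '', cv2.minEnclosingCircle((q*1000).astype(np.float32)) if len(q) else '')
    m=(np.hypot(X-.555,Y-.22)<.07)&(Z>.117)&(Z<.124); q=w[m][:,:2]
    print('funnel',len(q),fitc(q) if len(q)>5 else '', cv2.minEnclosingCircle((q*1000).astype(np.float32)) if len(q) else '')
E
```

```text
scene posts [(array([0.4064, 0.0816, 0.0897]), np.int32(136)), (array([0.5879, 0.102 , 0.0905]), np.int32(106)), (array([0.7164, 0.1364, 0.0897]), np.int32(238))]
rail 876 0.9813189 0.19238819 11.092188 0.59855413 0.11129022
wing 143 ((572.705322265625, 111.8350601196289), (43.58309555053711, 14.796998023986816), 2.901297092437744)
cup 108 (array([0.62016131, 0.22828103]), np.float64(0.01920543071618737)) ((619.9921875, 229.17282104492188), 22.63382911682129)
funnel 210 (array([0.5528848 , 0.21510253]), np.float64(0.0391055711016894)) ((551.9194946289062, 215.3462371826172), 42.496253967285156)
side posts [(array([0.7109, 0.1404, 0.0897]), np.int32(208)), (array([0.5473, 0.1249, 0.0903]), np.int32(121)), (array([0.4013, 0.0849, 0.0901]), np.int32(282))]
rail 1401 0.9818345 0.18973935 10.937574 0.53757274 0.114171095
wing 195 ((568.6275634765625, 113.55937194824219), (43.054447174072266, 15.827138900756836), 9.536518096923828)
cup 173 (array([0.61703479, 0.22987544]), np.float64(0.01936269795502564)) ((617.1605224609375, 229.1591033935547), 22.200965881347656)
funnel 431 (array([0.55061632, 0.21647066]), np.float64(0.03913713880810579)) ((551.013671875, 215.9854278564453), 43.39206314086914)
```

Call:
carry_out(commands=[{"delta_pos": [12,23.4,0],"twist": [0,0,0.097],"fingers": 0.6},{"delta_pos": [12,23.4,0],"twist": [0,0,0.097],"fingers": 0.6},{"delta_pos": [12,23.4,0],"twist": [0,0,0.097],"fingers": 0.6},{"delta_pos": [12,23.4,0],"twist": [0,0,0.097],"fingers": 0.6},{"delta_pos": [12,23.4,0],"twist": [0,0,0.097],"fingers": 0.6},{"delta_pos": [12,23.4,0],"twist": [0,0,0.097],"fingers": 0.6},{"delta_pos": [12,23.4,0],"twist": [0,0,0.097],"fingers": 0.6},{"delta_pos": [12,23.4,0],"twist": [0,0,0.097],"fingers": 0.6},{"delta_pos": [12,23.4,0],"twist": [0,0,0.097],"fingers": 0.6},{"delta_pos": [12,23.4,0],"twist": [0,0,0.097],"fingers": 0.6}])

```text
time: 1.43
ee_pos: [0.3306, -0.3535, 0.2308]
tcp_rot: [3.141, 0.0, 1.317]
contact_force: [0.2, 0.2, -0.3]
finger_gap: 0.0525
```

Call:
carry_out(commands=[{"delta_pos": [12,23.4,0],"twist": [0,0,0.097],"fingers": 0.6},{"delta_pos": [12,23.4,0],"twist": [0,0,0.097],"fingers": 0.6},{"delta_pos": [12,23.4,0],"twist": [0,0,0.097],"fingers": 0.6},{"delta_pos": [12,23.4,0],"twist": [0,0,0.097],"fingers": 0.6},{"delta_pos": [12,23.4,0],"twist": [0,0,0.097],"fingers": 0.6},{"delta_pos": [12,23.4,0],"twist": [0,0,0.097],"fingers": 0.6},{"delta_pos": [12,23.4,0],"twist": [0,0,0.097],"fingers": 0.6},{"delta_pos": [12,23.4,0],"twist": [0,0,0.097],"fingers": 0.6},{"delta_pos": [12,23.4,0],"twist": [0,0,0.097],"fingers": 0.6},{"delta_pos": [12,23.4,0],"twist": [0,0,0.097],"fingers": 0.6}])

```text
time: 2.27
ee_pos: [0.4507, -0.1194, 0.2308]
tcp_rot: [3.141, 0.001, 2.288]
contact_force: [-0.4, -0.5, 0.3]
finger_gap: 0.0522
```

Call:
carry_out(commands=[{"delta_pos": [12,23.4,0],"twist": [0,0,0.097],"fingers": 0.6},{"delta_pos": [12,23.4,0],"twist": [0,0,0.097],"fingers": 0.6},{"delta_pos": [12,23.4,0],"twist": [0,0,0.097],"fingers": 0.6},{"delta_pos": [12,23.4,0],"twist": [0,0,0.097],"fingers": 0.6},{"delta_pos": [12,23.4,0],"twist": [0,0,0.097],"fingers": 0.6},{"delta_pos": [12,23.4,0],"twist": [0,0,0.097],"fingers": 0.6},{"delta_pos": [12,23.4,0],"twist": [0,0,0.097],"fingers": 0.6},{"delta_pos": [12,23.4,0],"twist": [0,0,0.097],"fingers": 0.6},{"delta_pos": [12,23.4,0],"twist": [0,0,0.097],"fingers": 0.6},{"delta_pos": [12,23.4,0],"twist": [0,0,0.097],"fingers": 0.6}])

```text
time: 3.1
ee_pos: [0.5706, 0.1147, 0.2307]
tcp_rot: [-3.142, 0.0, -3.025]
contact_force: [0.0, -1.3, 0.4]
finger_gap: 0.0521
```

Run:
```python
from h import *
p=snap('wrist','w1'); w=cloud(p); X,Y,Z=w[...,0],w[...,1],w[...,2]
m=(np.hypot(X-.57,Y-.114)<.04)&(Z>.152)&(Z<.168); q=w[m][:,:2]
print('wing',len(q),cv2.minAreaRect((q*1000).astype(np.float32)) if len(q)>5 else '')
for n in ['big_grip','cup_rim','big_spout']: print(n,manip.spot_point(p,n))
s=manip.observe(); print(s['ee_pos'],s['tcp_rot'],s['joint_pos'])
```

```text
wing 1325 ((570.6505737304688, 113.20787048339844), (43.84393310546875, 13.968826293945312), 7.904510498046875)
big_grip [{'point': [0.5729, 0.1147, 0.1461], 'confidence': 0.97}]
cup_rim [{'point': [0.6257, 0.2349, 0.0547], 'confidence': 0.65}]
big_spout [{'point': [0.5518, 0.2163, 0.0691], 'confidence': 0.79}]
[0.56989822 0.11379927 0.23037303] [-3.14117405e+00 -5.73755666e-04 -3.02981093e+00] [ 5.15836613e-03  4.68709079e-01  1.54496174e+00 -5.28123337e-04
  1.12844783e+00 -1.67719361e+00]
```

View pics/w1.png

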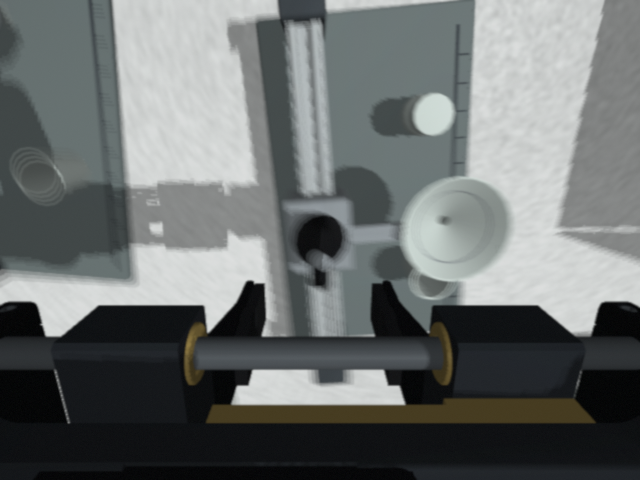

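Call:
carry_out(commands=[{"delta_pos": [0.6,-0.5,-20],"twist": [0,0,0.026],"fingers": 0.6},{"delta_pos": [0,0,-20],"fingers": 0.6},{"delta_pos": [0,0,-20],"fingers": 0.6},{"delta_pos": [0,0,-20],"fingers": 0.6},{"delta_pos": [0,0,-11],"fingers": 0.6},{"delta_pos": [0,0,-5],"fingers": 0.6},{"delta_pos": [0,0,0],"fingers": 0.6}])

```text
validation failed for argument at $.co...
```

Call:
carry_out(commands=[{"fingers": 0.1},{"fingers": 0.1},{"fingers": 0.1},{"fingers": 0.1},{"fingers": 0.1},{"fingers": 0.1}], newtons=30)

```text
validation failed for argument at $.co...
```

Call:
carry_out(commands=[{"delta_pos": [0.6,-0.5,-20],"twist": [0,0,0.026],"fingers": 0.6},{"delta_pos": [0,0,-20],"twist": [0,0,0],"fingers": 0.6},{"delta_pos": [0,0,-20],"twist": [0,0,0],"fingers": 0.6},{"delta_pos": [0,0,-20],"twist": [0,0,0],"fingers": 0.6},{"delta_pos": [0,0,-11],"twist": [0,0,0],"fingers": 0.6},{"delta_pos": [0,0,-5],"twist": [0,0,0],"fingers": 0.6},{"delta_pos": [0,0,0],"twist": [0,0,0],"fingers": 0.6},{"delta_pos": [0,0,0],"twist": [0,0,0],"fingers": 0.6}])

```text
time: 3.97
ee_pos: [0.5711, 0.1124, 0.1351]
tcp_rot: [-3.141, 0.001, -3.005]
contact_force: [1.0, -0.7, 1.3]
finger_gap: 0.0524
```

Call:
carry_out(commands=[{"delta_pos": [0,0,-1],"twist": [0,0,0],"fingers": 0.1},{"delta_pos": [0,0,0],"twist": [0,0,0],"fingers": 0.1},{"delta_pos": [0,0,0],"twist": [0,0,0],"fingers": 0.1},{"delta_pos": [0,0,0],"twist": [0,0,0],"fingers": 0.1},{"delta_pos": [0,0,0],"twist": [0,0,0],"fingers": 0.1},{"delta_pos": [0,0,0],"twist": [0,0,0],"fingers": 0.1}], newtons=30)

```text
time: 4.47
ee_pos: [0.5708, 0.113, 0.1338]
tcp_rot: [-3.142, 0.0, -3.004]
contact_force: [0.1, 0.3, -0.1]
finger_gap: 0.0199
```

Call:
carry_out(commands=[{"delta_pos": [0,0,0],"twist": [0,0,0],"fingers": 0.1},{"delta_pos": [0,0,0],"twist": [0,0,0],"fingers": 0.1},{"delta_pos": [0,0,0],"twist": [0,0,0],"fingers": 0.1}])

```text
time: 4.72
ee_pos: [0.5708, 0.1126, 0.1337]
tcp_rot: [-3.141, 0.0, -3.004]
contact_force: [-0.9, -1.0, 0.7]
finger_gap: 0.0137
```

Call:
carry_out(commands=[{"delta_pos": [2,0.4,0],"twist": [0,0,0],"fingers": 0.1},{"delta_pos": [6,1.1,0],"twist": [0,0,0],"fingers": 0.1},{"delta_pos": [8,1.4,0],"twist": [0,0,0],"fingers": 0.1},{"delta_pos": [8,1.4,0],"twist": [0,0,0],"fingers": 0.1},{"delta_pos": [8,1.4,0],"twist": [0,0,0],"fingers": 0.1},{"delta_pos": [8,1.4,0],"twist": [0,0,0],"fingers": 0.1},{"delta_pos": [8,1.5,0],"twist": [0,0,0],"fingers": 0.1},{"delta_pos": [8,1.5,0],"twist": [0,0,0],"fingers": 0.1},{"delta_pos": [7,1.3,0],"twist": [0,0,0],"fingers": 0.1},{"delta_pos": [4,0.7,0],"twist": [0,0,0],"fingers": 0.1}])

```text
time: 5.55
ee_pos: [0.6393, 0.125, 0.1337]
tcp_rot: [-3.141, 0.002, -3.004]
contact_force: [-1.4, -4.3, 5.0]
finger_gap: 0.0136
```

Call:
carry_out(commands=[{"delta_pos": [0,0,0],"twist": [0,0,0],"fingers": 0.1},{"delta_pos": [0,0,0],"twist": [0,0,0],"fingers": 0.1}])

```text
time: 5.72
ee_pos: [0.6392, 0.125, 0.1337]
tcp_rot: [-3.141, 0.003, -3.004]
contact_force: [2.2, -3.4, 1.5]
finger_gap: 0.0134
```

```bash
cat > m.py <<'E'
from h import *
import sys
u=np.array([.984,.178]);n=np.array([-.178,.984])
tag=sys.argv[1]
for c in ['side','scene','wrist']:
    p=snap(c,c+tag); w=cloud(p); X,Y,Z=w[...,0],w[...,1],w[...,2]
    m=(np.hypot(X-.6185,Y-.229)<.035)&(Z>.0565)&(Z<.064); q=w[m][:,:2]
    if len(q)>10: print(c,'cup',len(q),fitc(q),cv2.minEnclosingCircle((q*1000).astype(np.float32)))
    m=(np.hypot(X-.6185,Y-.229)<.07)&(Z>.117)&(Z<.124)&(((w[...,:2]-[.6185,.229])@n)>-.055); q=w[m][:,:2]
    if len(q)>10: print(c,'fun',len(q),fitc(q),cv2.minEnclosingCircle((q*1000).astype(np.float32)))
    for nm in ['big_spout','cup_rim','big_grip','small_wing']: print(c,nm,[(np.round(d['point'],4),round(d['confidence'],2)) for d in manip.spot_point(p,nm)])
s=manip.observe(); print({k:np.round(s[k],4) for k in ['time','ee_pos','tcp_rot','contact_force','torque','finger_gap']})
E
python3 m.py 2
```

```text
side cup 153 (array([0.61723062, 0.2298287 ]), np.float64(0.01938257429452287)) ((617.322265625, 230.0108184814453), 21.86054039001465)
side fun 384 (array([0.61919533, 0.22870346]), np.float64(0.03908853899941857)) ((619.767822265625, 228.34959411621094), 42.638153076171875)
side big_spout [(array([0.6217, 0.2307, 0.0695]), 0.92)]
side cup_rim [(array([0.6171, 0.2235, 0.0564]), 0.73)]
side big_grip [(array([0.6374, 0.1235, 0.1467]), 0.69), (array([0.6217, 0.2277, 0.0691]), 0.36)]
side small_wing [(array([ 0.4511, -0.2592,  0.1427]), 0.63)]
scene cup 88 (array([0.62003098, 0.22802341]), np.float64(0.019210116579945764)) ((620.217041015625, 227.82644653320312), 21.374059677124023)
scene fun 172 (array([0.62047036, 0.22719498]), np.float64(0.03934279439380524)) ((619.17138671875, 227.1637420654297), 42.777915954589844)
scene big_spout [(array([0.6212, 0.227 , 0.0653]), 0.85)]
scene cup_rim [(array([0.6182, 0.2299, 0.0582]), 0.59)]
scene big_grip [(array([0.6391, 0.1235, 0.1459]), 0.76)]
scene small_wing [(array([ 0.4533, -0.2505,  0.1426]), 0.65)]
wrist cup 382 (array([0.6189405 , 0.22890299]), np.float64(0.019097160528753217)) ((616.3243408203125, 224.12860107421875), 19.448104858398438)
wrist fun 3908 (array([0.61915354, 0.2284759 ]), np.float64(0.03831142385422978)) ((619.0567016601562, 229.3048095703125), 42.36421585083008)
wrist big_spout [(array([0.6214, 0.2275, 0.0661]), 0.83)]
wrist cup_rim [(array([0.6208, 0.2312, 0.0568]), 0.76)]
wrist big_grip [(array([0.642 , 0.1248, 0.1461]), 0.7)]
wrist small_wing []
{'time': np.float64(6.4667), 'ee_pos': array([0.6379, 0.1247, 0.1337]), 'tcp_rot': array([-3.1411e+00,  6.0000e-04, -3.0044e+00]), 'contact_force': array([ 2.2034, -4.3258,  1.1906]), 'torque': array([-0.6912, -0.5911,  0.034 ]), 'finger_gap': np.float64(0.0137)}
```

Call:
carry_out(commands=[{"delta_pos": [-0.8,-0.6,0],"twist": [0,0,0],"fingers": 0.1},{"delta_pos": [0,0,0],"twist": [0,0,0],"fingers": 0.1},{"delta_pos": [0,0,0],"twist": [0,0,-0.06],"fingers": 0.1},{"delta_pos": [0,0,0],"twist": [0,0,-0.08],"fingers": 0.1},{"delta_pos": [0,0,0],"twist": [0,0,-0.08],"fingers": 0.1},{"delta_pos": [0,0,0],"twist": [0,0,-0.08],"fingers": 0.1},{"delta_pos": [0,0,0],"twist": [0,0,-0.08],"fingers": 0.1},{"delta_pos": [0,0,0],"twist": [0,0,-0.08],"fingers": 0.1},{"delta_pos": [0,0,0],"twist": [0,0,-0.08],"fingers": 0.1},{"delta_pos": [0,0,0],"twist": [0,0,-0.08],"fingers": 0.1}], newtons=50)

```text
time: 7.3
ee_pos: [0.6368, 0.1248, 0.1337]
tcp_rot: [3.141, -0.0, 2.655]
contact_force: [2.2, -2.6, 2.5]
finger_gap: 0.0137
```

```bash
python3 m.py 3 | grep -E "fun|cup |time"
```

```text
side cup 157 (array([0.61707774, 0.22979384]), np.float64(0.01950985557774776)) ((617.0538330078125, 230.14639282226562), 22.552066802978516)
side fun 374 (array([0.61655594, 0.2283048 ]), np.float64(0.03910566859053065)) ((617.9218139648438, 228.5433807373047), 43.060020446777344)
scene cup 93 (array([0.6200576 , 0.22803026]), np.float64(0.019122892317845495)) ((619.9591674804688, 227.31475830078125), 21.12527847290039)
scene fun 92 (array([0.62005774, 0.22668164]), np.float64(0.0386517417343442)) ((619.5176391601562, 226.4169464111328), 41.59205627441406)
wrist fun 7983 (array([0.61818032, 0.2284454 ]), np.float64(0.038424272809641793)) ((618.546630859375, 228.72344970703125), 42.23127365112305)
{'time': np.float64(8.05), 'ee_pos': array([0.6369, 0.1247, 0.1337]), 'tcp_rot': array([ 3.1411e+00, -3.0000e-04,  2.6589e+00]), 'contact_force': array([ 1.2486, -0.8261,  4.0348]), 'torque': array([-0.0554, -0.3811,  0.0056]), 'finger_gap': np.float64(0.0136)}
```

Call:
carry_out(commands=[{"delta_pos": [0,0,0],"twist": [0,0,-0.08],"fingers": 0.1},{"delta_pos": [0,0,0],"twist": [0,0,-0.08],"fingers": 0.1},{"delta_pos": [0,0,0],"twist": [0,0,-0.08],"fingers": 0.1},{"delta_pos": [0,0,0],"twist": [0,0,-0.08],"fingers": 0.1},{"delta_pos": [0,0,0],"twist": [0,0,-0.08],"fingers": 0.1},{"delta_pos": [0,0,0],"twist": [0,0,-0.08],"fingers": 0.1},{"delta_pos": [0,0,0],"twist": [0,0,-0.08],"fingers": 0.1},{"delta_pos": [0,0,0],"twist": [0,0,-0.08],"fingers": 0.1},{"delta_pos": [0,0,0],"twist": [0,0,-0.06],"fingers": 0.1},{"delta_pos": [0,0,0],"twist": [0,0,0],"fingers": 0.1}])

```text
time: 8.88
ee_pos: [0.6369, 0.1249, 0.1337]
tcp_rot: [3.141, -0.001, 1.958]
contact_force: [1.7, 0.1, 4.1]
finger_gap: 0.0133
```

```bash
python3 m.py 4 | grep -E "fun|cup |time"
```

```text
side cup 156 (array([0.61716309, 0.22975009]), np.float64(0.01931721415886003)) ((617.0685424804688, 228.71519470214844), 21.985713958740234)
side fun 364 (array([0.61639551, 0.22818376]), np.float64(0.03918956041086565)) ((617.0248413085938, 227.3812713623047), 42.63306427001953)
scene cup 76 (array([0.62028673, 0.22785756]), np.float64(0.019127336433244536)) ((620.8167114257812, 227.57701110839844), 21.026546478271484)
scene fun 59 (array([0.61829874, 0.22723527]), np.float64(0.039302314438328434)) ((619.1527099609375, 226.55043029785156), 42.33027648925781)
wrist fun 7129 (array([0.61819481, 0.22847239]), np.float64(0.03833989931333071)) ((618.3380126953125, 228.84353637695312), 41.761356353759766)
{'time': np.float64(9.6333), 'ee_pos': array([0.637 , 0.1249, 0.1337]), 'tcp_rot': array([ 3.1409e+00, -6.0000e-04,  1.9588e+00]), 'contact_force': array([1.2574, 4.4258, 4.4543]), 'torque': array([ 0.6725, -0.4728,  0.0127]), 'finger_gap': np.float64(0.0134)}
```

View pics/wrist4.png

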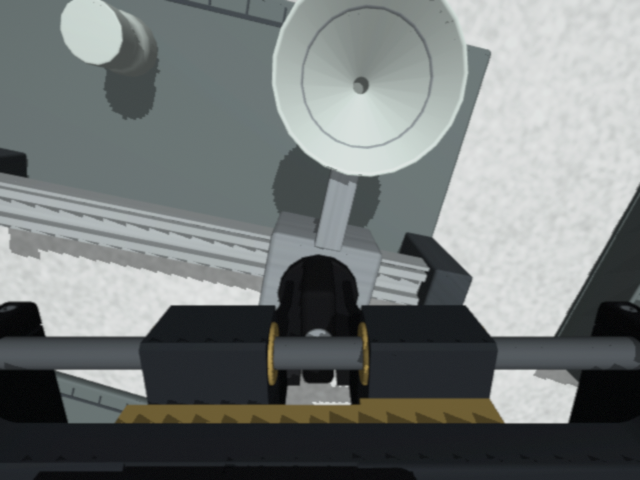

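View pics/side4.png

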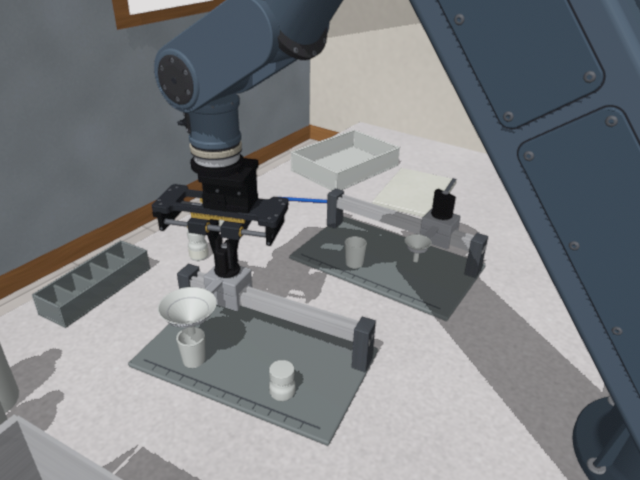

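Call:
carry_out(commands=[{"delta_pos": [0,0,0],"twist": [0,0,-0.03],"fingers": 0.1},{"delta_pos": [0,0,0],"twist": [0,0,-0.03],"fingers": 0.1},{"delta_pos": [0,0,0],"twist": [0,0,0],"fingers": 0.1},{"delta_pos": [0,0,0],"twist": [0,0,0],"fingers": 0.1}])

```text
time: 9.97
ee_pos: [0.6368, 0.1248, 0.1337]
tcp_rot: [3.142, -0.0, 1.901]
contact_force: [1.9, 3.4, 4.4]
finger_gap: 0.0136
```

```bash
python3 -c "
from h import *
s=manip.observe(); print({k:np.round(s[k],4) for k in ['time','ee_pos','tcp_rot','contact_force','torque','tau']})"
```

```text
{'time': np.float64(9.9667), 'ee_pos': array([0.6368, 0.1248, 0.1337]), 'tcp_rot': array([ 3.1416e+00, -1.0000e-04,  1.9010e+00]), 'contact_force': array([1.8582, 3.3956, 4.396 ]), 'torque': array([ 0.7338, -0.3483,  0.4569]), 'tau': array([ -2.7244, -44.1601, -12.9028,  -0.6773,   0.503 ,   0.4745])}
```

Call:
carry_out(commands=[{"delta_pos": [0,0,0],"twist": [0,0,-0.03],"fingers": 0.1},{"delta_pos": [0,0,0],"twist": [0,0,0],"fingers": 0.1},{"delta_pos": [0,0,0],"twist": [0,0,0],"fingers": 0.1}])

```text
time: 10.22
ee_pos: [0.6367, 0.1248, 0.1337]
tcp_rot: [-3.141, 0.0, 1.873]
contact_force: [1.2, 3.7, 5.1]
finger_gap: 0.0137
```

```bash
python3 -c "
from h import *
s=manip.observe(); print({k:np.round(s[k],4) for k in ['time','ee_pos','tcp_rot','contact_force','torque','tau']})"
```

```text
{'time': np.float64(10.2167), 'ee_pos': array([0.6367, 0.1248, 0.1337]), 'tcp_rot': array([-3.1413e+00,  4.0000e-04,  1.8731e+00]), 'contact_force': array([1.1936, 3.7342, 5.0583]), 'torque': array([ 0.6938, -0.3507,  0.9233]), 'tau': array([ -3.2427, -44.1472, -12.9182,  -0.4527,   0.4801,   0.9273])}
```

Call:
carry_out(commands=[{"delta_pos": [0,0,0],"twist": [0,0,0.04],"fingers": 0.1},{"delta_pos": [0,0,0],"twist": [0,0,0],"fingers": 0.1},{"delta_pos": [0,0,0],"twist": [0,0,0],"fingers": 0.6},{"delta_pos": [0,0,0],"twist": [0,0,0],"fingers": 0.6},{"delta_pos": [0,0,0],"twist": [0,0,0],"fingers": 0.6},{"delta_pos": [0,0,0],"twist": [0,0,0],"fingers": 0.6},{"delta_pos": [0,0,0],"twist": [0,0,0],"fingers": 0.6}])

```text
time: 10.8
ee_pos: [0.636, 0.1239, 0.1327]
tcp_rot: [-3.139, -0.0, 1.909]
contact_force: [0.2, -0.1, -0.2]
finger_gap: 0.0394
```

Call:
carry_out(commands=[{"delta_pos": [0,0,10],"twist": [0,0,0],"fingers": 0.6},{"delta_pos": [0,0,20],"twist": [0,0,0],"fingers": 0.6},{"delta_pos": [0,0,25],"twist": [0,0,0],"fingers": 0.6},{"delta_pos": [0,0,25],"twist": [0,0,0],"fingers": 0.6},{"delta_pos": [0,0,25],"twist": [0,0,0],"fingers": 0.6},{"delta_pos": [-10,-20,20],"twist": [0,0,0],"fingers": 0.6},{"delta_pos": [-10,-20,0],"twist": [0,0,0],"fingers": 0.6},{"delta_pos": [-10,-20,0],"twist": [0,0,0],"fingers": 0.6},{"delta_pos": [-10,-20,0],"twist": [0,0,0],"fingers": 0.6},{"delta_pos": [0,0,0],"twist": [0,0,0],"fingers": 0.6}])

```text
time: 11.63
ee_pos: [0.595, 0.0412, 0.2595]
tcp_rot: [-3.139, 0.001, 1.906]
contact_force: [0.9, 0.7, 0.2]
finger_gap: 0.0523
```

```bash
python3 m.py 5
python3 - <<'E'
from h import *
for c in ['scene','side','wrist']:
    p=manip.read_camera(c); w=cloud(p); X,Y,Z=w[...,0],w[...,1],w[...,2]
    m=(np.hypot(X-.637,Y-.1248)<.04)&(Z>.153)&(Z<.167); q=w[m][:,:2]
    print(c,'wing',len(q),cv2.minAreaRect((q*1000).astype(np.float32)) if len(q)>5 else '')
E
```

```text
side cup 156 (array([0.61721818, 0.22966149]), np.float64(0.019299033700251635)) ((617.4322509765625, 229.37490844726562), 21.445432662963867)
side fun 361 (array([0.6169093 , 0.22834527]), np.float64(0.039219740340530704)) ((616.9539794921875, 228.423583984375), 43.19367218017578)
side big_spout [(array([0.619 , 0.2268, 0.0675]), 0.72)]
side cup_rim [(array([0.6157, 0.2235, 0.0575]), 0.83)]
side big_grip [(array([0.6367, 0.1237, 0.1427]), 0.92)]
side small_wing [(array([ 0.4509, -0.2582,  0.1414]), 0.83)]
scene cup 87 (array([0.62012543, 0.22815686]), np.float64(0.019447442928471014)) ((620.4146728515625, 228.49240112304688), 21.975269317626953)
scene fun 234 (array([0.61919404, 0.22719438]), np.float64(0.03923039860582928)) ((619.0332641601562, 227.7094268798828), 42.42102813720703)
scene big_spout [(array([0.6187, 0.2291, 0.0672]), 0.89)]
scene cup_rim [(array([0.6179, 0.2305, 0.0609]), 0.68)]
scene big_grip [(array([0.6372, 0.1253, 0.1442]), 0.92)]
scene small_wing [(array([ 0.4562, -0.2519,  0.1466]), 0.66)]
wrist fun 1559 (array([0.6187283 , 0.22817797]), np.float64(0.038130552
[... 167 characters left out ...]
ay([0.6391, 0.1266, 0.14  ]), 0.59)]
wrist small_wing [(array([0.6365, 0.1265, 0.1427]), 0.25)]
{'time': np.float64(12.3833), 'ee_pos': array([0.5969, 0.0445, 0.2585]), 'tcp_rot': array([-3.1415, -0.    ,  1.909 ]), 'contact_force': array([-0.0873, -0.7426,  0.2063]), 'torque': array([-0.0215, -0.1862, -0.0634]), 'finger_gap': np.float64(0.0523)}
scene wing 184 ((638.4544067382812, 123.38802337646484), (14.129711151123047, 43.72373962402344), 24.47709083557129)
side wing 191 ((634.983154296875, 125.54668426513672), (14.17502212524414, 44.98751449584961), 24.702449798583984)
wrist wing 1378 ((636.9430541992188, 125.32393646240234), (14.209249496459961, 44.003841400146484), 24.080615997314453)
```

View pics/scene5.png

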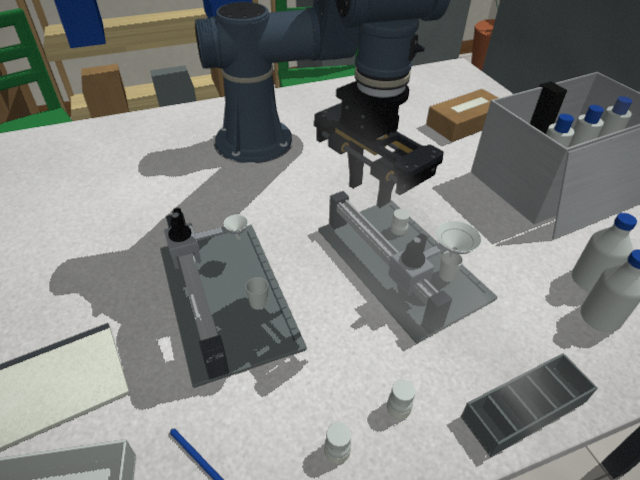

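View pics/wrist5.png

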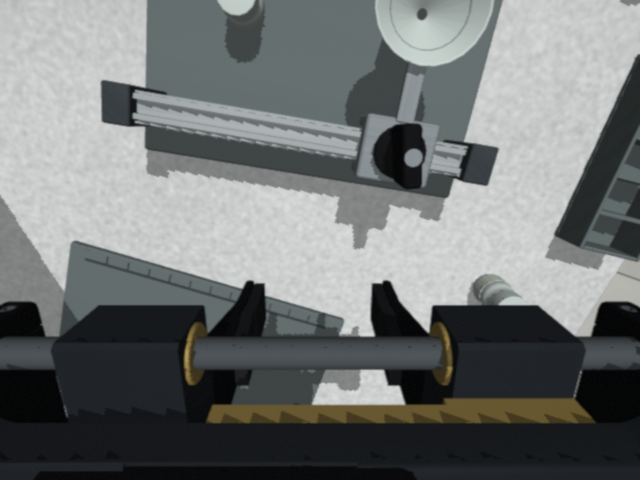

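Run:
```python
from h import *
p=manip.read_camera('wrist'); w=cloud(p); X,Y,Z=w[...,0],w[...,1],w[...,2]
near=(X>.35)&(X<.76)&(Y>.03)&(Y<.2)
m=near&(Z>.087)&(Z<.093)
n,l,st,ce=cv2.connectedComponentsWithStats(m.astype(np.uint8))
P=[cv2.minAreaRect((w[l==i][:,:2]*1000).astype(np.float32)) for i in range(1,n) if st[i,4]>150]; print(P)
m=near&(Z>.08)&(Z<.087); q=(w[m][:,:2]*1000).astype(np.float32)
print('rail',len(q),cv2.minAreaRect(q)); f=cv2.fitLine(q,cv2.DIST_HUBER,0,.01,.01).ravel(); print(np.degrees(np.arctan2(f[1],f[0])))
for lo in (.150,.155,.157,.158):
    m=(np.hypot(X-.637,Y-.1248)<.04)&(Z>lo)&(Z<.167); q=(w[m][:,:2]*1000).astype(np.float32)
    f=cv2.fitLine(q,cv2.DIST_L2,0,.01,.01).ravel(); print(lo,len(q),np.degrees(np.arctan2(f[1],f[0])),cv2.minAreaRect(q),np.percentile(w[m][:,2],[1,50,99]))
m=(Z>.006)&(Z<.014)&(X>.35)&(X<.8)&(Y>.0)&(Y<.33)
q=(w[m][:,:2]*1000).astype(np.float32);print('plate',len(q),cv2.minAreaRect(q))
v=p['image'][90:220,330:500,::-1]; cv2.imwrite('pics/crop5.png',cv2.resize(v,None,fx=4,fy=4,interpolation=cv2.INTER_CUBIC))
```

```text
[((404.1694641113281, 83.64131927490234), (24.731101989746094, 34.07209014892578), 9.659961700439453), ((714.4199829101562, 139.2432861328125), (24.606796264648438, 33.900718688964844), 10.393649101257324)]
rail 4272 ((560.07373046875, 109.97643280029297), (295.8328552246094, 47.27538299560547), 12.126039505004883)
10.005602
0.15 1443 -66.02708 ((636.6383666992188, 125.1419677734375), (14.486291885375977, 43.9361457824707), 22.44912338256836) [0.15067969 0.16094915 0.16344995]
0.155 1348 -66.227325 ((636.5689086914062, 125.08258819580078), (14.37968635559082, 43.93018341064453), 21.913402557373047) [0.15563629 0.16104223 0.16351966]
0.157 1305 -66.1294 ((636.5689086914062, 125.08258819580078), (14.37968635559082, 43.93018341064453), 21.913402557373047) [0.15765112 0.16109854 0.16352336]
0.158 1282 -66.17229 ((636.529541015625, 125.14291381835938), (14.177591323852539, 43.84461212158203), 22.39017105102539) [0.1582568  0.16111339 0.16352841]
plate 36624 ((550.38330078125, 163.23892211914062), (340.0574035644531, 195.4263458251953), 10.23139476776123)
```

View pics/crop5.png

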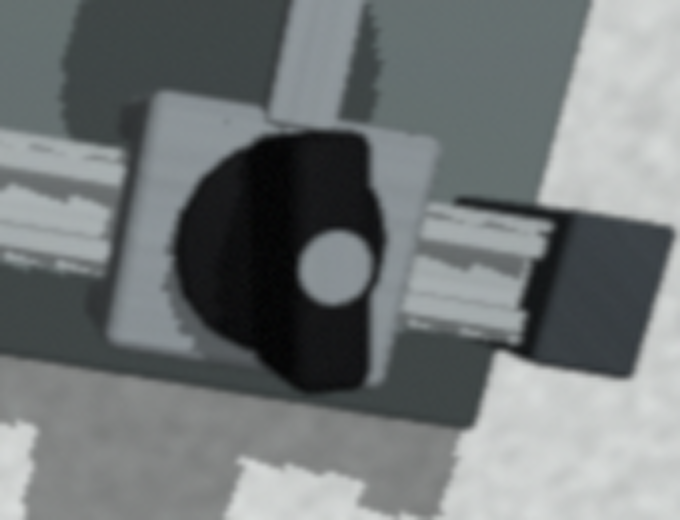

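Run:
```python
from h import *
p=manip.read_camera('wrist'); g=cv2.GaussianBlur(cv2.cvtColor(p['image'],cv2.COLOR_RGB2GRAY),(0,0),.7).astype(float)
f=240/np.tan(np.radians(p['fovy'])/2)
def toplane(u,v,z0=.16):
    d=p['T'][:3,:3]@np.array([(u-p['cx'])/f,(v-p['cy'])/f,1]); o=p['T'][:3,3]; return (o+d*(z0-o[2])/d[2])[:2]
for row in range(120,190,3): print(row,g[row,395:430:1].astype(int))
E=[]
for row in range(122,190):
    seg=g[row,412:432]; d=np.diff(seg); k=d.argmax()
    if 0<k<len(d)-1 and d[k]>8:
        a,b,c=d[k-1:k+2]; E.append((412+k+.5+.5*(a-c)/(a-2*b+c+1e-9),row))
E=np.array(E); print(np.round(E,1).tolist())
for lo,hi in [(124,186)]:
    s=np.array([e for e in E if (lo<e[1]<138) or (172<e[1]<hi)])
    W=np.array([toplane(*e) for e in s]).astype(np.float32)*1000
    l=cv2.fitLine(W,cv2.DIST_HUBER,0,.01,.01).ravel(); print(np.degrees(np.arctan(l[1]/l[0])),len(s))
```

```text
120 [137 126 118 115 115 116 119 123 127 131 133 134 136 139 141 143 143 141
 135 125 115 108 103  99  95  92  92  98 104 108 109 108 108 108 108]
123 [106  95  89  83  74  66  65  66  61  54  44  38  36  36  39  41  43  44
  44  46  48  50  54  61  72  89 112 130 138 140 139 138 137 136 134]
126 [ 14  10  10  10   9   8   7   9  12  16  19  20  22  23  23  23  23  23
  23  23  23  22  22  22  23  28  52  90 123 139 143 144 143 143 143]
129 [  7   7   8   8   7   7   7   9  13  16  19  22  24  25  24  24  23  23
  23  22  22  23  23  22  22  26  43  80 117 137 143 144 144 144 144]
132 [  6   7   7   7   7   7   7   9  12  16  19  22  23  24  24  23  24  24
  23  23  23  23  23  22  22  25  43  80 118 138 144 145 146 145 145]
135 [  6   7   7   7   7   7   7   9  12  16  19  22  23  24  23  23  23  23
  23  23  23  23  23  23  21  24  41  77 113 134 141 142 143 143 143]
138 [  7   6   6   6   5   6   7   9  13  16  19  22  23  24  24  24  23  23
  23  22  22  23  23  22  21  20  21  34  65 103 128 138 141 141 140]
141 [  6   6   6   6   6   6   7  10  13  15  18  21  23  24  24  24  2
[... 2762 characters left out ...]
[425.3, 145.0], [425.5, 146.0], [425.7, 147.0], [425.9, 148.0], [426.0, 149.0], [425.9, 150.0], [425.8, 151.0], [425.6, 152.0], [425.6, 153.0], [425.5, 154.0], [425.4, 155.0], [425.2, 156.0], [425.0, 157.0], [424.8, 158.0], [424.6, 159.0], [424.3, 160.0], [423.7, 161.0], [423.1, 162.0], [422.6, 163.0], [422.3, 164.0], [422.1, 165.0], [422.1, 166.0], [422.1, 167.0], [422.0, 168.0], [422.1, 169.0], [422.0, 170.0], [422.0, 171.0], [422.0, 172.0], [422.1, 173.0], [422.1, 174.0], [422.1, 175.0], [422.0, 176.0], [422.0, 177.0], [422.0, 178.0], [422.0, 179.0], [422.0, 180.0], [421.9, 181.0], [421.8, 182.0], [421.5, 183.0], [421.2, 184.0], [420.8, 185.0], [420.5, 186.0], [419.7, 187.0]]
-65.74854 26
```

Call:
carry_out(commands=[{"delta_pos": [10,20,0],"twist": [0,0,0.04],"fingers": 0.6},{"delta_pos": [10,20,0],"twist": [0,0,0.04],"fingers": 0.6},{"delta_pos": [10,20,0],"twist": [0,0,0],"fingers": 0.6},{"delta_pos": [10,20,0],"twist": [0,0,0],"fingers": 0.6},{"delta_pos": [0,0,0],"twist": [0,0,0],"fingers": 0.6},{"delta_pos": [0,0,0],"twist": [0,0,0],"fingers": 0.6}])

```text
time: 13.13
ee_pos: [0.6369, 0.1252, 0.2583]
tcp_rot: [-3.141, 0.0, 1.991]
contact_force: [-1.4, -0.6, -1.1]
finger_gap: 0.052
```

```bash
cat > wing.py <<'E'
from h import *
import sys
p=snap('wrist','wing'+sys.argv[1]); w=cloud(p); X,Y,Z=w[...,0],w[...,1],w[...,2]
m=(np.hypot(X-.637,Y-.125)<.04)&(Z>.154)&(Z<.167); q=(w[m][:,:2]*1000).astype(np.float32)
l=cv2.fitLine(q,cv2.DIST_L2,0,.01,.01).ravel(); print(len(q),np.degrees(np.arctan2(l[1],l[0])),cv2.minAreaRect(q))
m=(X>.35)&(X<.76)&(Y>.03)&(Y<.2)&(Z>.087)&(Z<.093)
n,lb,st,ce=cv2.connectedComponentsWithStats(m.astype(np.uint8))
print([(st[i,4],cv2.minAreaRect((w[lb==i][:,:2]*1000).astype(np.float32))) for i in range(1,n) if st[i,4]>150])
s=manip.observe(); print(s['time'],s['ee_pos'],s['tcp_rot'])
v,u=np.where(m*0+((np.hypot(X-.637,Y-.125)<.04)&(Z>.154))); print(u.min(),u.max(),v.min(),v.max())
E
python3 wing.py a
```

```text
1079 -65.99545 ((636.7957153320312, 125.9090805053711), (13.598666191101074, 43.54496383666992), 24.32659149169922)
[(np.int32(1166), ((404.224853515625, 84.13063049316406), (24.834190368652344, 34.36936950683594), 10.475682258605957)), (np.int32(905), ((714.5802001953125, 139.48069763183594), (24.5500545501709, 34.10380172729492), 10.245862007141113))]
13.1833 [0.63653625 0.12435452 0.25823446] [-3.14049246e+00  2.35504806e-04  1.98970306e+00]
144 494 213 479
```

View pics/winga.png

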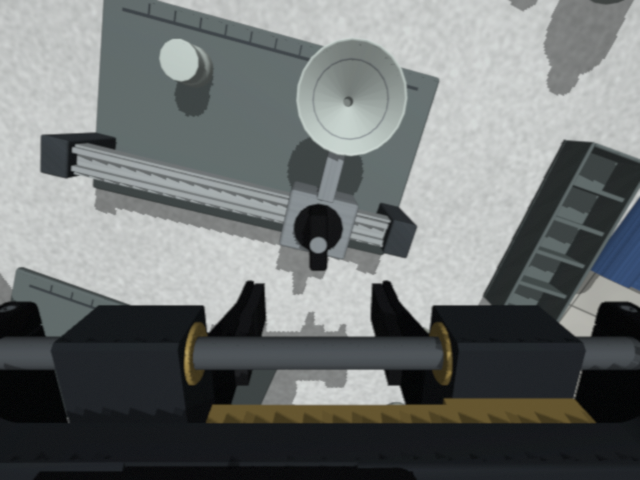

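Call:
carry_out(commands=[{"delta_pos": [0,0.5,-25],"twist": [0,0,0],"fingers": 0.6},{"delta_pos": [0,0,-25],"twist": [0,0,0],"fingers": 0.6},{"delta_pos": [0,0,-25],"twist": [0,0,0],"fingers": 0.6},{"delta_pos": [0,0,-25],"twist": [0,0,0],"fingers": 0.6},{"delta_pos": [0,0,-15],"twist": [0,0,0],"fingers": 0.6},{"delta_pos": [0,0,-9],"twist": [0,0,0],"fingers": 0.6},{"delta_pos": [0,0,0],"twist": [0,0,0],"fingers": 0.4},{"delta_pos": [0,0,0],"twist": [0,0,0],"fingers": 0.2}])

```text
time: 13.85
ee_pos: [0.637, 0.1242, 0.1348]
tcp_rot: [-3.141, 0.0, 1.988]
contact_force: [0.9, -1.1, 0.2]
finger_gap: 0.0453
```

Call:
carry_out(commands=[{"delta_pos": [0,0,0],"twist": [0,0,0],"fingers": 0.1},{"delta_pos": [0,0,0],"twist": [0,0,0],"fingers": 0.1},{"delta_pos": [0,0,0],"twist": [0,0,0],"fingers": 0.05},{"delta_pos": [0,0,0],"twist": [0,0,0],"fingers": 0.05},{"delta_pos": [0,0,0],"twist": [0,0,0],"fingers": 0.05},{"delta_pos": [0,0,0],"twist": [0,0,0],"fingers": 0.05},{"delta_pos": [0,0,0],"twist": [0,0,0],"fingers": 0.05},{"delta_pos": [0,0,0],"twist": [0,0,0],"fingers": 0.05}], newtons=60)

```text
time: 14.52
ee_pos: [0.6374, 0.125, 0.1352]
tcp_rot: [3.14, 0.001, 1.989]
contact_force: [0.0, 0.3, 4.0]
finger_gap: 0.0136
```

```bash
cat > st.py <<'E'
from h import *
s=manip.observe(); print({k:np.round(s[k],4) for k in ['time','ee_pos','tcp_rot','contact_force','torque','tau','finger_gap']})
E
python3 st.py
```

```text
{'time': np.float64(14.5167), 'ee_pos': array([0.6374, 0.125 , 0.1352]), 'tcp_rot': array([3.1404e+00, 5.0000e-04, 1.9892e+00]), 'contact_force': array([0.0152, 0.2616, 3.9935]), 'torque': array([ 0.0764, -0.0779,  0.1354]), 'tau': array([-3.69300e-01, -4.51635e+01, -1.42100e+01,  2.73000e-02,
        3.90000e-03,  1.31800e-01]), 'finger_gap': np.float64(0.0136)}
```

Turn on in small steps, watching torque against angle.

Call:
carry_out(commands=[{"delta_pos": [0,0,0],"twist": [0,0,-0.02],"fingers": 0.05},{"delta_pos": [0,0,0],"twist": [0,0,0],"fingers": 0.05}])

```text
time: 14.68
ee_pos: [0.6374, 0.125, 0.1352]
tcp_rot: [3.14, 0.0, 1.968]
contact_force: [0.4, 0.1, 5.7]
finger_gap: 0.0135
```

```bash
python3 st.py
```

```text
{'time': np.float64(14.6833), 'ee_pos': array([0.6374, 0.125 , 0.1352]), 'tcp_rot': array([3.1402e+00, 5.0000e-04, 1.9679e+00]), 'contact_force': array([0.446 , 0.0837, 5.7175]), 'torque': array([ 0.1532, -0.061 ,  0.0857]), 'tau': array([-5.31700e-01, -4.42947e+01, -1.37709e+01, -1.48000e-02,
        2.38000e-02,  2.46500e-01]), 'finger_gap': np.float64(0.0135)}
```

Call:
carry_out(commands=[{"delta_pos": [0,0,0],"twist": [0,0,-0.02],"fingers": 0.05},{"delta_pos": [0,0,0],"twist": [0,0,0],"fingers": 0.05}])

```text
time: 14.85
ee_pos: [0.6376, 0.1251, 0.1352]
tcp_rot: [3.14, 0.0, 1.948]
contact_force: [0.4, 0.7, 5.1]
finger_gap: 0.0135
```

```bash
python3 st.py
```

```text
{'time': np.float64(14.85), 'ee_pos': array([0.6376, 0.1251, 0.1352]), 'tcp_rot': array([3.1399e+00, 4.0000e-04, 1.9479e+00]), 'contact_force': array([0.428 , 0.7018, 5.1148]), 'torque': array([ 0.07  , -0.088 ,  0.0877]), 'tau': array([ -0.498 , -44.3111, -13.6438,  -0.0638,   0.0758,   0.1853]), 'finger_gap': np.float64(0.0135)}
```

Call:
carry_out(commands=[{"delta_pos": [0,0,0],"twist": [0,0,-0.02],"fingers": 0.05},{"delta_pos": [0,0,0],"twist": [0,0,0],"fingers": 0.05}])

```text
time: 15.02
ee_pos: [0.6377, 0.1251, 0.1352]
tcp_rot: [3.14, 0.0, 1.928]
contact_force: [0.3, 0.9, 5.9]
finger_gap: 0.0136
```

```bash
python3 st.py
```

```text
{'time': np.float64(15.0167), 'ee_pos': array([0.6377, 0.1251, 0.1352]), 'tcp_rot': array([3.1397e+00, 4.0000e-04, 1.9280e+00]), 'contact_force': array([0.2923, 0.9226, 5.9444]), 'torque': array([ 0.1203, -0.1303,  0.0977]), 'tau': array([ -0.5718, -44.3157, -13.5733,  -0.0678,   0.1153,   0.2167]), 'finger_gap': np.float64(0.0136)}
```

Call:
carry_out(commands=[{"delta_pos": [0,0,0],"twist": [0,0,-0.02],"fingers": 0.05},{"delta_pos": [0,0,0],"twist": [0,0,0],"fingers": 0.05}])

```text
time: 15.18
ee_pos: [0.6375, 0.1251, 0.1352]
tcp_rot: [3.14, 0.0, 1.908]
contact_force: [-0.7, 0.3, 5.3]
finger_gap: 0.0139
```

```bash
python3 st.py
```

```text
{'time': np.float64(15.1833), 'ee_pos': array([0.6375, 0.1251, 0.1352]), 'tcp_rot': array([3.1401e+00, 4.0000e-04, 1.9085e+00]), 'contact_force': array([-0.7292,  0.3419,  5.2616]), 'torque': array([ 0.1196, -0.0845,  0.2693]), 'tau': array([-7.27200e-01, -4.41381e+01, -1.36692e+01,  1.20000e-03,
        2.67000e-02,  3.54500e-01]), 'finger_gap': np.float64(0.0139)}
```

Call:
carry_out(commands=[{"delta_pos": [0,0,0],"twist": [0,0,-0.02],"fingers": 0.05},{"delta_pos": [0,0,0],"twist": [0,0,0],"fingers": 0.05}])

```text
time: 15.35
ee_pos: [0.6374, 0.125, 0.1352]
tcp_rot: [3.14, 0.001, 1.89]
contact_force: [0.7, 1.3, 5.7]
finger_gap: 0.0137
```

```bash
python3 st.py
```

```text
{'time': np.float64(15.35), 'ee_pos': array([0.6374, 0.125 , 0.1352]), 'tcp_rot': array([3.1403e+00, 8.0000e-04, 1.8903e+00]), 'contact_force': array([0.7065, 1.2616, 5.7001]), 'torque': array([ 0.1016, -0.0624,  0.6868]), 'tau': array([-1.25530e+00, -4.41355e+01, -1.36855e+01,  1.84600e-01,
        2.42000e-02,  7.83000e-01]), 'finger_gap': np.float64(0.0137)}
```

Call:
carry_out(commands=[{"delta_pos": [0,0,0],"twist": [0,0,0],"fingers": 0.6},{"delta_pos": [0,0,0],"twist": [0,0,0],"fingers": 0.6},{"delta_pos": [0,0,0],"twist": [0,0,0],"fingers": 0.6},{"delta_pos": [0,0,0],"twist": [0,0,0],"fingers": 0.6},{"delta_pos": [0,0,0],"twist": [0,0,0],"fingers": 0.6},{"delta_pos": [0,0,0],"twist": [0,0,0],"fingers": 0.6}])

```text
time: 15.85
ee_pos: [0.6366, 0.1248, 0.1341]
tcp_rot: [-3.141, -0.0, 1.889]
contact_force: [0.0, -0.8, 0.3]
finger_gap: 0.0457
```

Call:
carry_out(commands=[{"delta_pos": [0,0,10],"twist": [0,0,0],"fingers": 0.6},{"delta_pos": [0,0,20],"twist": [0,0,0],"fingers": 0.6},{"delta_pos": [0,0,25],"twist": [0,0,0],"fingers": 0.6},{"delta_pos": [0,0,25],"twist": [0,0,0],"fingers": 0.6},{"delta_pos": [0,0,25],"twist": [0,0,0],"fingers": 0.6},{"delta_pos": [0,0,20],"twist": [0,0,0],"fingers": 0.6},{"delta_pos": [0,0,0],"twist": [0,0,0],"fingers": 0.6},{"delta_pos": [0,0,0],"twist": [0,0,0],"fingers": 0.6}])

```text
time: 16.52
ee_pos: [0.6377, 0.125, 0.2616]
tcp_rot: [3.138, 0.001, 1.889]
contact_force: [0.6, -1.2, -0.1]
finger_gap: 0.0524
```

```bash
python3 wing.py b; python3 m.py 6
```

```text
1052 -64.49828 ((637.4168090820312, 126.099853515625), (14.017582893371582, 43.3212776184082), 25.571529388427734)
[(np.int32(1079), ((404.17364501953125, 83.87785339355469), (25.052175521850586, 34.43870544433594), 10.388988494873047)), (np.int32(913), ((714.5416259765625, 139.40213012695312), (24.34345817565918, 34.41939926147461), 10.379749298095703))]
16.5667 [0.63662021 0.12488036 0.25988756] [3.14126329e+00 1.35836814e-04 1.88875305e+00]
142 496 211 479
side cup 151 (array([0.61719269, 0.22978084]), np.float64(0.01933324814595719)) ((617.2109375, 229.81991577148438), 21.23143196105957)
side fun 385 (array([0.61747344, 0.22866557]), np.float64(0.03915947258865265)) ((618.038818359375, 228.21780395507812), 42.666107177734375)
side big_spout [(array([0.6207, 0.2267, 0.0663]), 0.7)]
side cup_rim [(array([0.6195, 0.2248, 0.0546]), 0.6)]
side big_grip [(array([0.6377, 0.1284, 0.1458]), 0.83)]
side small_wing [(array([ 0.4525, -0.2563,  0.1437]), 0.81)]
scene cup 87 (array([0.61990265, 0.22807202]), np.float64(0.019263346650629905)) ((620.04736328125, 228.41049194335938), 21.675552368
[... 306 characters left out ...]
44]), 0.56)]
scene small_wing [(array([ 0.4566, -0.2513,  0.1409]), 0.59)]
wrist fun 2919 (array([0.61912681, 0.22892857]), np.float64(0.03846661046909727)) ((619.2367553710938, 229.06939697265625), 41.715843200683594)
wrist big_spout [(array([0.6166, 0.23  , 0.0666]), 0.75)]
wrist cup_rim [(array([0.6206, 0.2334, 0.0565]), 0.36)]
wrist big_grip [(array([0.634 , 0.1256, 0.1468]), 0.88), (array([0.6182, 0.232 , 0.0586]), 0.31)]
wrist small_wing []
{'time': np.float64(17.3167), 'ee_pos': array([0.6369, 0.1249, 0.2596]), 'tcp_rot': array([3.1415, 0.    , 1.8888]), 'contact_force': array([-0.8018,  0.8633, -0.226 ]), 'torque': array([ 0.0046, -0.1365, -0.0158]), 'finger_gap': np.float64(0.0523)}
```

View pics/wingb.png

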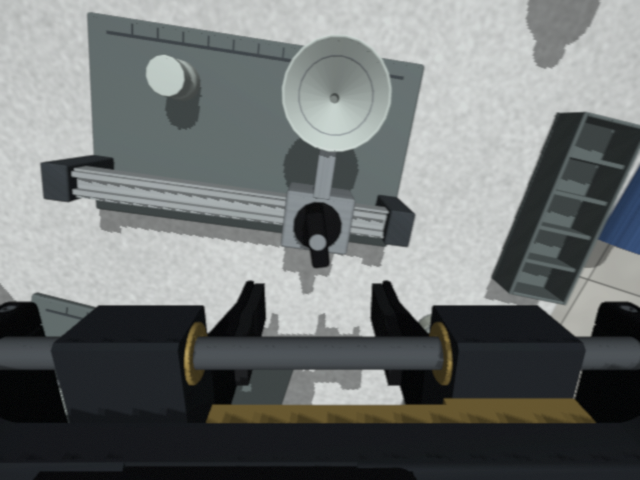

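Call:
carry_out(commands=[{"delta_pos": [0,0,-25],"twist": [0,0,0.065],"fingers": 0.6},{"delta_pos": [0,0,-25],"twist": [0,0,0.06],"fingers": 0.6},{"delta_pos": [0,0,-25],"twist": [0,0,0],"fingers": 0.6},{"delta_pos": [0,0,-25],"twist": [0,0,0],"fingers": 0.6},{"delta_pos": [0,0,-16],"twist": [0,0,0],"fingers": 0.5},{"delta_pos": [0,0,-9],"twist": [0,0,0],"fingers": 0.3},{"delta_pos": [0,0,0],"twist": [0,0,0],"fingers": 0.2},{"delta_pos": [0,0,0],"twist": [0,0,0],"fingers": 0.1},{"delta_pos": [0,0,0],"twist": [0,0,0],"fingers": 0.1},{"delta_pos": [0,0,0],"twist": [0,0,0],"fingers": 0.1}], newtons=40)

```text
time: 18.15
ee_pos: [0.6381, 0.125, 0.1363]
tcp_rot: [3.139, 0.001, 2.014]
contact_force: [-0.1, -1.5, -0.9]
finger_gap: 0.0197
```

Call:
carry_out(commands=[{"delta_pos": [0,0,0],"twist": [0,0,0],"fingers": 0.1},{"delta_pos": [0,0,0],"twist": [0,0,0],"fingers": 0.1},{"delta_pos": [0,0,0],"twist": [0,0,0],"fingers": 0.1},{"delta_pos": [0,0,0],"twist": [0,0,0],"fingers": 0.1}])

```text
time: 18.48
ee_pos: [0.638, 0.125, 0.136]
tcp_rot: [3.139, 0.001, 2.014]
contact_force: [0.6, -0.0, 6.1]
finger_gap: 0.0138
```

```bash
python3 st.py
```

```text
{'time': np.float64(18.4833), 'ee_pos': array([0.638, 0.125, 0.136]), 'tcp_rot': array([3.1388e+00, 1.2000e-03, 2.0141e+00]), 'contact_force': array([ 6.3360e-01, -3.4000e-03,  6.0888e+00]), 'torque': array([ 0.0374, -0.1092,  0.16  ]), 'tau': array([-3.91900e-01, -4.39469e+01, -1.35150e+01,  1.07000e-02,
        8.92000e-02,  1.29700e-01]), 'finger_gap': np.float64(0.0138)}
```

Call:
carry_out(commands=[{"delta_pos": [0,0,0],"twist": [0,0,-0.03],"fingers": 0.1},{"delta_pos": [0,0,0],"twist": [0,0,-0.03],"fingers": 0.1},{"delta_pos": [0,0,0],"twist": [0,0,-0.025],"fingers": 0.1},{"delta_pos": [0,0,0],"twist": [0,0,0],"fingers": 0.1}])

```text
time: 18.82
ee_pos: [0.6377, 0.125, 0.136]
tcp_rot: [3.139, 0.001, 1.928]
contact_force: [0.2, -0.0, 6.7]
finger_gap: 0.0136
```

```bash
python3 st.py
```

```text
{'time': np.float64(18.8167), 'ee_pos': array([0.6377, 0.125 , 0.136 ]), 'tcp_rot': array([3.1393e+00, 7.0000e-04, 1.9277e+00]), 'contact_force': array([ 0.2395, -0.0182,  6.6688]), 'torque': array([0.0404, 0.0133, 0.0085]), 'tau': array([-2.25200e-01, -4.37336e+01, -1.36930e+01, -2.07000e-02,
       -6.48000e-02,  1.18400e-01]), 'finger_gap': np.float64(0.0136)}
```

Call:
carry_out(commands=[{"delta_pos": [0,0,0],"twist": [0,0,-0.015],"fingers": 0.1},{"delta_pos": [0,0,0],"twist": [0,0,0],"fingers": 0.1}])

```text
time: 18.98
ee_pos: [0.6377, 0.125, 0.136]
tcp_rot: [3.139, 0.001, 1.914]
contact_force: [0.1, 0.1, 6.5]
finger_gap: 0.0139
```

```bash
python3 st.py; python3 -c "
from h import *
p=snap('wrist','grip'); v=p['image'][230:430,200:440,::-1]; cv2.imwrite('pics/gripc.png',cv2.convertScaleAbs(cv2.resize(v,None,fx=3,fy=3,interpolation=cv2.INTER_CUBIC),alpha=2.5))"
```

```text
{'time': np.float64(18.9833), 'ee_pos': array([0.6377, 0.125 , 0.136 ]), 'tcp_rot': array([3.1393e+00, 7.0000e-04, 1.9136e+00]), 'contact_force': array([0.0944, 0.0637, 6.5146]), 'torque': array([ 0.0598, -0.0293,  0.1487]), 'tau': array([-3.98100e-01, -4.37360e+01, -1.36933e+01,  3.39000e-02,
       -7.11000e-02,  2.01400e-01]), 'finger_gap': np.float64(0.0139)}
```

View pics/gripc.png

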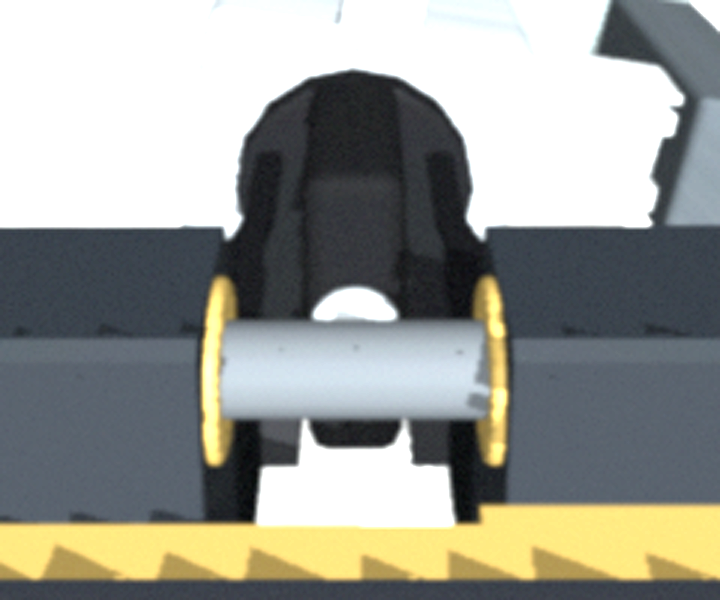

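Call:
carry_out(commands=[{"delta_pos": [0,0,0],"twist": [0,0,-0.01],"fingers": 0.1},{"delta_pos": [0,0,0],"twist": [0,0,0],"fingers": 0.1},{"delta_pos": [0,0,0],"twist": [0,0,0.003],"fingers": 0.1},{"delta_pos": [0,0,0],"twist": [0,0,0.003],"fingers": 0.1},{"delta_pos": [0,0,0],"twist": [0,0,0],"fingers": 0.1}])

```text
time: 19.45
ee_pos: [0.6377, 0.125, 0.136]
tcp_rot: [3.139, 0.001, 1.911]
contact_force: [0.5, -0.0, 6.4]
finger_gap: 0.0141
```

```bash
python3 st.py
```

```text
{'time': np.float64(19.45), 'ee_pos': array([0.6377, 0.125 , 0.136 ]), 'tcp_rot': array([3.1394e+00, 9.0000e-04, 1.9105e+00]), 'contact_force': array([ 0.4585, -0.0151,  6.4383]), 'torque': array([0.026 , 0.0017, 0.2091]), 'tau': array([ -0.4218, -43.739 , -13.6921,   0.0716,  -0.0664,   0.1758]), 'finger_gap': np.float64(0.0141)}
```

Call:
carry_out(commands=[{"delta_pos": [0,0,0],"twist": [0,0,0],"fingers": 0.1},{"delta_pos": [0,0,0],"twist": [0,0,0],"fingers": 0.1}], newtons=15)

```text
time: 19.62
ee_pos: [0.6377, 0.125, 0.136]
tcp_rot: [3.139, 0.001, 1.91]
contact_force: [0.6, 0.9, 5.6]
finger_gap: 0.0141
```

Call:
carry_out(commands=[{"delta_pos": [0,0,0],"twist": [0,0,0],"fingers": 0.1},{"delta_pos": [0,0,0],"twist": [0,0,0],"fingers": 0.1}], newtons=3)

```text
time: 19.78
ee_pos: [0.6377, 0.1249, 0.1354]
tcp_rot: [3.14, 0.001, 1.91]
contact_force: [0.7, 0.2, 4.4]
finger_gap: 0.0139
```

```bash
python3 st.py
```

```text
{'time': np.float64(19.7833), 'ee_pos': array([0.6377, 0.1249, 0.1354]), 'tcp_rot': array([3.1395e+00, 6.0000e-04, 1.9097e+00]), 'contact_force': array([0.6954, 0.2207, 4.3591]), 'torque': array([ 0.0313, -0.2453,  0.0926]), 'tau': array([-1.30700e-01, -4.51082e+01, -1.36824e+01,  1.05000e-02,
        2.83200e-01,  4.62000e-02]), 'finger_gap': np.float64(0.0139)}
```

Call:
carry_out(commands=[{"delta_pos": [0,0,0],"twist": [0,0,0],"fingers": 0.17},{"delta_pos": [0,0,0],"twist": [0,0,0],"fingers": 0.18},{"delta_pos": [0,0,0],"twist": [0,0,0],"fingers": 0.19},{"delta_pos": [0,0,0],"twist": [0,0,0],"fingers": 0.21},{"delta_pos": [0,0,0],"twist": [0,0,0],"fingers": 0.25}])

```text
time: 20.2
ee_pos: [0.636, 0.1248, 0.1338]
tcp_rot: [-3.139, -0.001, 1.91]
contact_force: [1.5, 0.3, 0.1]
finger_gap: 0.0191
```

```bash
python3 st.py; python3 -c "
from h import *
p=snap('wrist','grip2'); v=p['image'][230:430,200:440,::-1]; cv2.imwrite('pics/gripc2.png',cv2.convertScaleAbs(cv2.resize(v,None,fx=3,fy=3,interpolation=cv2.INTER_CUBIC),alpha=2.5))"
```

```text
{'time': np.float64(20.2), 'ee_pos': array([0.636 , 0.1248, 0.1338]), 'tcp_rot': array([-3.1391e+00, -5.0000e-04,  1.9098e+00]), 'contact_force': array([1.5291, 0.2832, 0.098 ]), 'torque': array([-0.029 , -0.1148,  0.0181]), 'tau': array([ 3.49000e-02, -4.78035e+01, -1.53269e+01,  6.87000e-02,
       -0.00000e+00, -9.00000e-04]), 'finger_gap': np.float64(0.0191)}
```

View pics/gripc2.png

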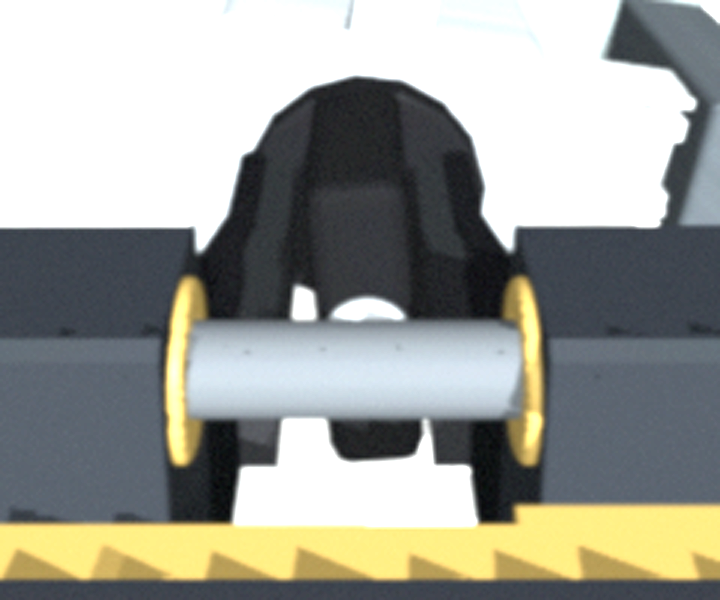

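Call:
carry_out(commands=[{"delta_pos": [1.8,0.6,0],"twist": [0,0,0],"fingers": 0.22},{"delta_pos": [0,0,0],"twist": [0,0,-0.06],"fingers": 0.22},{"delta_pos": [0,0,0],"twist": [0,0,-0.06],"fingers": 0.22},{"delta_pos": [0,0,0],"twist": [0,0,-0.06],"fingers": 0.22},{"delta_pos": [0,0,0],"twist": [0,0,-0.03],"fingers": 0.22},{"delta_pos": [0,0,0],"twist": [0,0,0],"fingers": 0.22}], newtons=60)

```text
time: 20.75
ee_pos: [0.6379, 0.1252, 0.1339]
tcp_rot: [-3.139, 0.0, 1.7]
contact_force: [-0.2, -0.7, -0.6]
finger_gap: 0.0196
```

```bash
python3 st.py; python3 -c "
from h import *
p=snap('wrist','grip3'); v=p['image'][230:430,200:440,::-1]; cv2.imwrite('pics/gripc3.png',cv2.convertScaleAbs(cv2.resize(v,None,fx=3,fy=3,interpolation=cv2.INTER_CUBIC),alpha=2.5))"
```

```text
{'time': np.float64(20.75), 'ee_pos': array([0.6379, 0.1252, 0.1339]), 'tcp_rot': array([-3.1392e+00,  4.0000e-04,  1.7002e+00]), 'contact_force': array([-0.1784, -0.7084, -0.5584]), 'torque': array([-0.1476, -0.0596,  0.1985]), 'tau': array([  0.1539, -48.0288, -15.5539,   0.3311,  -0.0858,   0.3908]), 'finger_gap': np.float64(0.0196)}
```

View pics/gripc3.png

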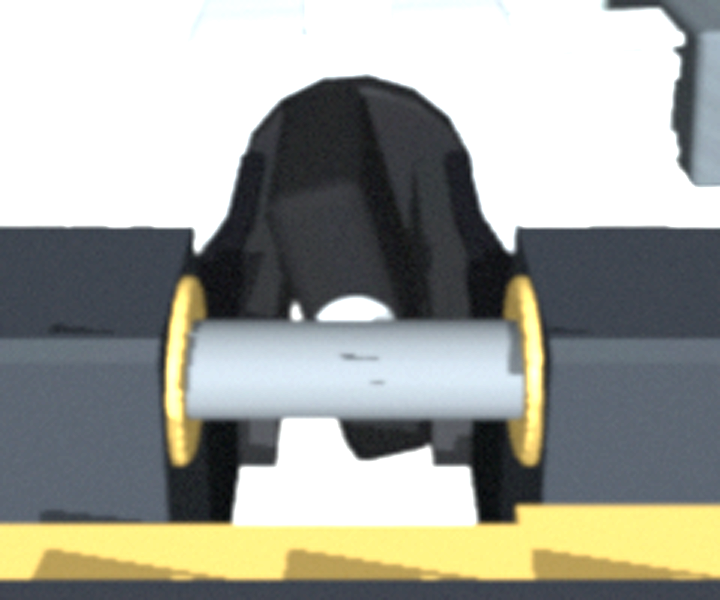

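Call:
carry_out(commands=[{"delta_pos": [0,0,0],"twist": [0,0,-0.02],"fingers": 0.22},{"delta_pos": [0,0,0],"twist": [0,0,0],"fingers": 0.22}])

```text
time: 20.97
ee_pos: [0.638, 0.1253, 0.1341]
tcp_rot: [-3.14, 0.0, 1.679]
contact_force: [-1.0, -0.7, -2.0]
finger_gap: 0.0189
```

```bash
python3 st.py
```

```text
{'time': np.float64(20.9667), 'ee_pos': array([0.638 , 0.1253, 0.1341]), 'tcp_rot': array([-3.1398,  0.    ,  1.6789]), 'contact_force': array([-0.9851, -0.7479, -2.0112]), 'torque': array([-0.1785, -0.0082,  0.0602]), 'tau': array([  0.5253, -48.4367, -15.9777,   0.3408,  -0.2113,   0.1422]), 'finger_gap': np.float64(0.0189)}
```

Call:
carry_out(commands=[{"delta_pos": [0,0,0],"twist": [0,0,-0.02],"fingers": 0.22},{"delta_pos": [0,0,0],"twist": [0,0,0],"fingers": 0.22}])

```text
time: 21.13
ee_pos: [0.6381, 0.1254, 0.1341]
tcp_rot: [-3.14, 0.0, 1.659]
contact_force: [-1.3, -0.5, -1.9]
finger_gap: 0.0193
```

```bash
python3 st.py
```

```text
{'time': np.float64(21.1333), 'ee_pos': array([0.6381, 0.1254, 0.1341]), 'tcp_rot': array([-3.1401,  0.    ,  1.6588]), 'contact_force': array([-1.2559, -0.5489, -1.9159]), 'torque': array([-0.2197,  0.0952,  0.1018]), 'tau': array([  0.3872, -48.8844, -16.2609,   0.3246,  -0.2609,   0.16  ]), 'finger_gap': np.float64(0.0193)}
```

Call:
carry_out(commands=[{"delta_pos": [0,0,0],"twist": [0,0,-0.02],"fingers": 0.22},{"delta_pos": [0,0,0],"twist": [0,0,0],"fingers": 0.22}])

```text
time: 21.3
ee_pos: [0.6382, 0.1254, 0.1342]
tcp_rot: [-3.14, 0.0, 1.639]
contact_force: [-1.8, -1.1, -2.6]
finger_gap: 0.0193
```

```bash
python3 st.py
```

```text
{'time': np.float64(21.3), 'ee_pos': array([0.6382, 0.1254, 0.1342]), 'tcp_rot': array([-3.1404e+00,  3.0000e-04,  1.6394e+00]), 'contact_force': array([-1.7788, -1.0774, -2.6082]), 'torque': array([-0.2404,  0.0972,  0.187 ]), 'tau': array([  0.3569, -49.3778, -16.5137,   0.4473,  -0.2953,   0.2981]), 'finger_gap': np.float64(0.0193)}
```

Call:
carry_out(commands=[{"delta_pos": [0,0,0],"twist": [0,0,-0.02],"fingers": 0.22},{"delta_pos": [0,0,0],"twist": [0,0,0],"fingers": 0.22}])

```text
time: 21.47
ee_pos: [0.6383, 0.1254, 0.1342]
tcp_rot: [-3.141, 0.001, 1.62]
contact_force: [-1.5, -1.7, -3.2]
finger_gap: 0.0192
```

```bash
python3 st.py
```

```text
{'time': np.float64(21.4667), 'ee_pos': array([0.6383, 0.1254, 0.1342]), 'tcp_rot': array([-3.1406e+00,  5.0000e-04,  1.6197e+00]), 'contact_force': array([-1.4711, -1.7367, -3.1954]), 'torque': array([-0.2603,  0.0702,  0.3144]), 'tau': array([  0.3423, -49.8534, -16.7135,   0.5943,  -0.288 ,   0.4675]), 'finger_gap': np.float64(0.0192)}
```

Call:
carry_out(commands=[{"delta_pos": [0,0,0],"twist": [0,0,-0.02],"fingers": 0.22},{"delta_pos": [0,0,0],"twist": [0,0,0],"fingers": 0.22},{"delta_pos": [0,0,0],"twist": [0,0,0],"fingers": 0.22}])

```text
time: 21.72
ee_pos: [0.6385, 0.1253, 0.1342]
tcp_rot: [-3.141, 0.001, 1.601]
contact_force: [-1.4, -1.8, -5.0]
finger_gap: 0.0194
```

```bash
python3 st.py; python3 -c "
from h import *
p=snap('wrist','grip4'); v=p['image'][230:430,200:440,::-1]; cv2.imwrite('pics/gripc4.png',cv2.convertScaleAbs(cv2.resize(v,None,fx=3,fy=3,interpolation=cv2.INTER_CUBIC),alpha=2.5))"
```

```text
{'time': np.float64(21.7167), 'ee_pos': array([0.6385, 0.1253, 0.1342]), 'tcp_rot': array([-3.1409e+00,  5.0000e-04,  1.6006e+00]), 'contact_force': array([-1.4283, -1.7672, -4.966 ]), 'torque': array([-0.2717,  0.0439,  0.5603]), 'tau': array([  0.4941, -50.5714, -16.9458,   0.8056,  -0.2468,   0.555 ]), 'finger_gap': np.float64(0.0194)}
```

View pics/gripc4.png

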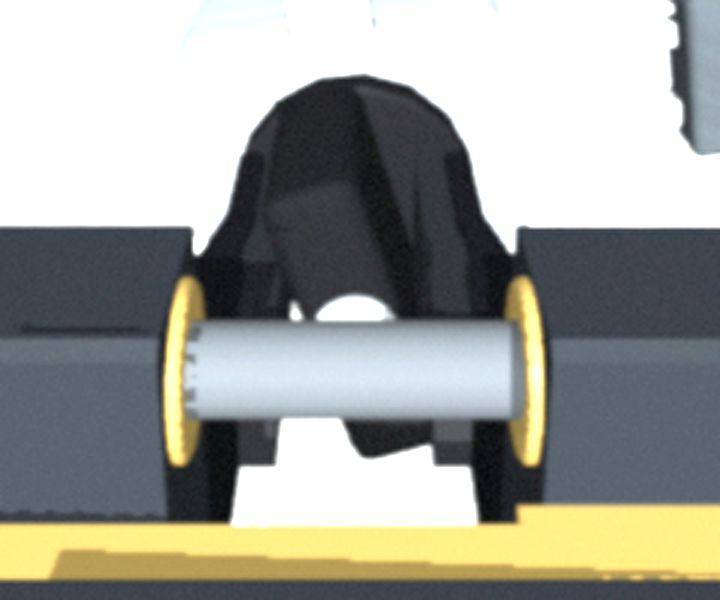

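Call:
carry_out(commands=[{"delta_pos": [0,0,0],"twist": [0,0,0.01],"fingers": 0.22},{"delta_pos": [0,0,0],"twist": [0,0,0.01],"fingers": 0.22},{"delta_pos": [0,0,0],"twist": [0,0,0.01],"fingers": 0.22},{"delta_pos": [0,0,0],"twist": [0,0,0.01],"fingers": 0.22},{"delta_pos": [0,0,0],"twist": [0,0,0.01],"fingers": 0.22},{"delta_pos": [0,0,0],"twist": [0,0,0.015],"fingers": 0.22},{"delta_pos": [0,0,0],"twist": [0,0,0.02],"fingers": 0.22},{"delta_pos": [0,0,0],"twist": [0,0,0.03],"fingers": 0.22},{"delta_pos": [0,0,0],"twist": [0,0,0.03],"fingers": 0.22},{"delta_pos": [0,0,0],"twist": [0,0,0],"fingers": 0.22}])

```text
time: 22.6
ee_pos: [0.6393, 0.126, 0.1355]
tcp_rot: [3.14, -0.001, 1.746]
contact_force: [-0.5, -0.1, -0.9]
finger_gap: 0.0192
```

```bash
python3 st.py; python3 -c "
from h import *
p=snap('wrist','grip5'); v=p['image'][230:430,200:440,::-1]; cv2.imwrite('pics/gripc5.png',cv2.convertScaleAbs(cv2.resize(v,None,fx=3,fy=3,interpolation=cv2.INTER_CUBIC),alpha=2.5))"
```

```text
{'time': np.float64(22.6), 'ee_pos': array([0.6393, 0.126 , 0.1355]), 'tcp_rot': array([ 3.1397e+00, -6.0000e-04,  1.7456e+00]), 'contact_force': array([-0.5493, -0.0786, -0.9182]), 'torque': array([-0.0872,  0.1016,  0.0156]), 'tau': array([  0.184 , -48.4032, -16.1841,   0.2196,  -0.3102,  -0.1585]), 'finger_gap': np.float64(0.0192)}
```

View pics/gripc5.png

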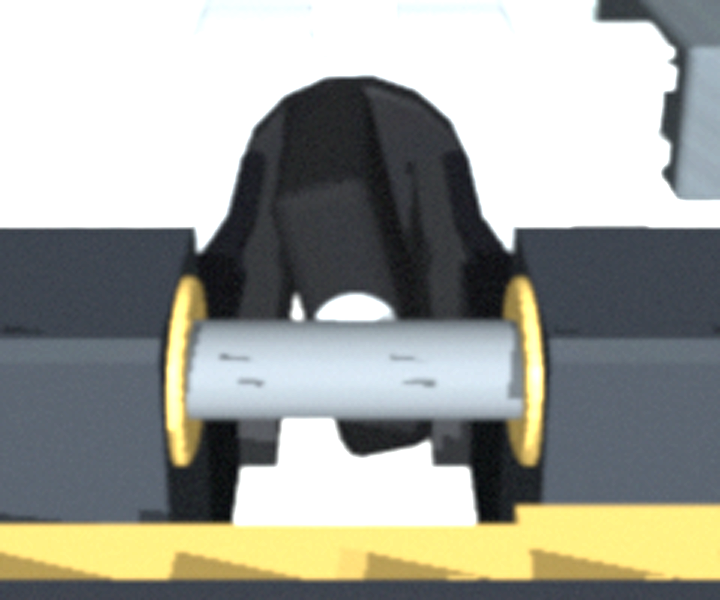

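Call:
carry_out(commands=[{"delta_pos": [0,0,0],"twist": [0,0,0.04],"fingers": 0.3},{"delta_pos": [0,0,0],"twist": [0,0,0.04],"fingers": 0.5},{"delta_pos": [0,0,0],"twist": [0,0,0],"fingers": 0.6},{"delta_pos": [0,0,0],"twist": [0,0,0],"fingers": 0.6},{"delta_pos": [0,0,25],"twist": [0,0,0.04],"fingers": 0.6},{"delta_pos": [0,0,25],"twist": [0,0,0.04],"fingers": 0.6},{"delta_pos": [0,0,30],"twist": [0,0,0],"fingers": 0.6},{"delta_pos": [0,0,30],"twist": [0,0,0],"fingers": 0.6},{"delta_pos": [0,0,15],"twist": [0,0,0],"fingers": 0.6},{"delta_pos": [0,0,0],"twist": [0,0,0],"fingers": 0.6}])

```text
time: 23.48
ee_pos: [0.6418, 0.1259, 0.2651]
tcp_rot: [3.131, 0.003, 1.904]
contact_force: [0.2, 0.4, 1.1]
finger_gap: 0.0519
```

```bash
python3 wing.py c
```

```text
1031 -65.69415 ((638.8942260742188, 126.15187072753906), (14.021554946899414, 43.85504913330078), 24.30064582824707)
[(np.int32(1081), ((404.1544494628906, 83.83453369140625), (25.326038360595703, 34.262638092041016), 10.141219139099121)), (np.int32(879), ((714.5385131835938, 139.41795349121094), (24.211809158325195, 34.37184143066406), 10.669878959655762))]
23.5333 [0.6403023  0.12576535 0.26233693] [3.13536875e+00 1.63324608e-03 1.90401559e+00]
121 477 209 479
```

View pics/wingc.png

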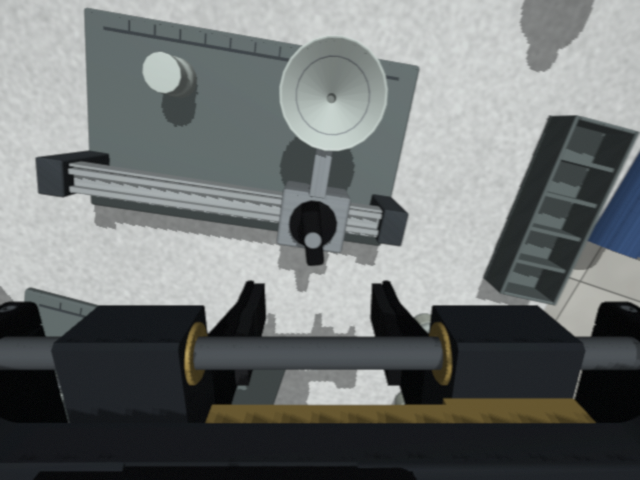

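Run:
```python
from h import *
p=manip.read_camera('wrist'); s=manip.observe()
from scipy.spatial.transform import Rotation as R
f=240/np.tan(np.radians(p['fovy'])/2)
Tt=np.eye(4); Tt[:3,:3]=R.from_euler('xyz',s['tcp_rot']).as_matrix(); Tt[:3,3]=s['ee_pos']
C=np.linalg.inv(Tt)@p['T']   # cam in tool
D={'grip 1.914':(1.9136,[.6377,.125,.136],[(305,178),(313,445),(395,178),(402,440)]),
'rel 1.910':(1.9098,[.636,.1248,.1338],[(313,190),(335,458),(405,185),(422,455)]),
'c3':(1.7002,[.6379,.1252,.1339],[(268,210),(360,458),(350,183),(432,445)]),
'c4':(1.6006,[.6385,.1253,.1342],[(267,205),(372,458),(345,183),(432,445)]),
'c5':(1.7456,[.6393,.126,.1355],[(277,200),(362,455),(362,180),(432,440)])}
for k,(yaw,pos,px) in D.items():
    T=np.eye(4);T[:3,:3]=R.from_euler('xyz',[np.pi,0,yaw]).as_matrix();T[:3,3]=pos;T=T@C
    W=[]
    for x,y in px:
        u,v=200+x/3,230+y/3
        d=T[:3,:3]@np.array([(u-p['cx'])/f,(v-p['cy'])/f,1]);o=T[:3,3];W.append((o+d*(.16-o[2])/d[2])[:2])
    W=np.array(W)
    a=lambda i,j:(np.degrees(np.arctan((W[j]-W[i])[1]/(W[j]-W[i])[0])))
    print(k,'edges',round(a(0,1),1),round(a(2,3),1),'len',np.round([np.linalg.norm(W[1]-W[0])*1e3,np.linalg.norm(W[2]-W[0])*1e3],1),'centre',np.round(W.mean(0),4))
```

```text
grip 1.914 edges -69.7 -68.4 len [43.  12.1] centre [0.6391 0.1249]
rel 1.910 edges -67.0 -66.6 len [42.9 12.2] centre [0.6395 0.1249]
c3 edges -65.5 -66.9 len [41.8 11.6] centre [0.6393 0.124 ]
c4 edges -69.1 -71.7 len [43.2 10.9] centre [0.6401 0.124 ]
c5 edges -64.5 -66.2 len [43.  11.8] centre [0.6416 0.1248]
```

Run:
```python
from h import *
u=np.array([.984,.177]);n=np.array([-.177,.984])
for c in ['side','scene']:
    p=snap(c,c+'7'); w=cloud(p); X,Y,Z=w[...,0],w[...,1],w[...,2]
    m=(np.hypot(X-.6185,Y-.229)<.035)&(Z>.0565)&(Z<.064); a=fitc(w[m][:,:2])[0]
    m=(np.hypot(X-.6195,Y-.229)<.07)&(Z>.117)&(Z<.124)&(((w[...,:2]-[.6185,.229])@n)>-.055); b=fitc(w[m][:,:2])[0]
    m=(np.hypot(X-.638,Y-.1255)<.04)&(Z>.153)&(Z<.167); r=cv2.minAreaRect((w[m][:,:2]*1000).astype(np.float32))
    print(c,a,b,'along',(b-a)@u*1e3,'wing',r)
s=manip.observe();print(s['time'],s['ee_pos'],s['tcp_rot'])
```

```text
side [0.61716146 0.2297239 ] [0.61893238 0.2287385 ] along 1.5681749512415466 wing ((636.488037109375, 125.64698791503906), (13.911837577819824, 46.218727111816406), 23.254907608032227)
scene [0.62003934 0.22795161] [0.62110336 0.22735596] along 0.9415592963297518 wing ((640.4317016601562, 123.27848052978516), (14.01668643951416, 44.92183303833008), 24.415355682373047)
23.6833 [0.63767353 0.12550045 0.25788137] [-3.13875981e+00 -1.07187781e-03  1.90432952e+00]
```

Call:
carry_out(commands=[{"delta_pos": [0.8,-0.2,-25],"twist": [0,0,0.045],"fingers": 0.6},{"delta_pos": [0,0,-25],"twist": [0,0,0.045],"fingers": 0.6},{"delta_pos": [0,0,-25],"twist": [0,0,0],"fingers": 0.6},{"delta_pos": [0,0,-25],"twist": [0,0,0],"fingers": 0.6},{"delta_pos": [0,0,-16],"twist": [0,0,0],"fingers": 0.4},{"delta_pos": [0,0,-6],"twist": [0,0,0],"fingers": 0.3},{"delta_pos": [0,0,0],"twist": [0,0,0],"fingers": 0.25},{"delta_pos": [0,0,0],"twist": [0,0,0],"fingers": 0.25},{"delta_pos": [0,0,0],"twist": [0,0,0],"fingers": 0.25},{"delta_pos": [0,0,0],"twist": [0,0,0],"fingers": 0.25}])

```text
time: 24.52
ee_pos: [0.6405, 0.1254, 0.139]
tcp_rot: [3.139, 0.001, 1.995]
contact_force: [0.5, 0.5, 0.1]
finger_gap: 0.0242
```

```bash
python3 st.py; python3 -c "
from h import *
p=snap('wrist','grip6'); v=p['image'][230:430,200:440,::-1]; cv2.imwrite('pics/gripc6.png',cv2.convertScaleAbs(cv2.resize(v,None,fx=3,fy=3,interpolation=cv2.INTER_CUBIC),alpha=2.5))"
```

```text
{'time': np.float64(24.5167), 'ee_pos': array([0.6405, 0.1254, 0.139 ]), 'tcp_rot': array([3.1390e+00, 1.1000e-03, 1.9948e+00]), 'contact_force': array([0.4893, 0.4724, 0.0944]), 'torque': array([-0.0458, -0.1147,  0.0447]), 'tau': array([-2.10000e-02, -4.72539e+01, -1.52042e+01,  4.72000e-02,
        6.46000e-02,  5.00000e-04]), 'finger_gap': np.float64(0.0242)}
```

View pics/gripc6.png

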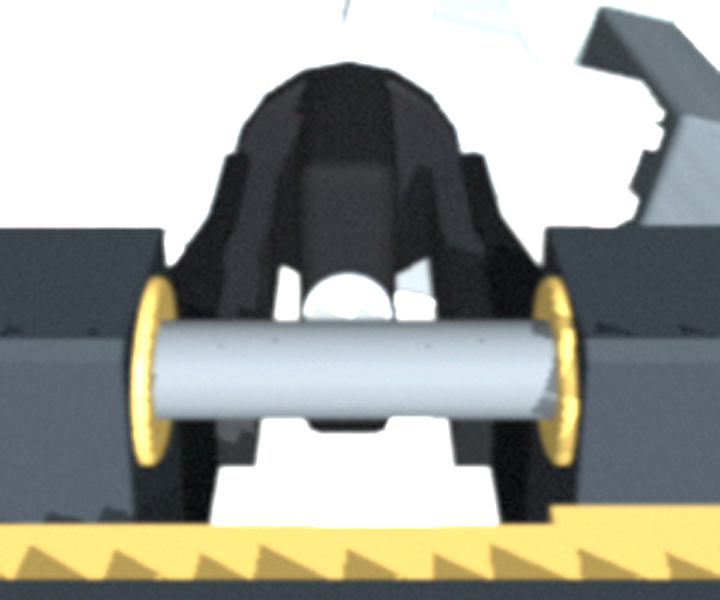

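Call:
carry_out(commands=[{"delta_pos": [0,0,0],"twist": [0,0,0],"fingers": 0.1},{"delta_pos": [0,0,0],"twist": [0,0,0],"fingers": 0.05},{"delta_pos": [0,0,0],"twist": [0,0,0],"fingers": 0.05},{"delta_pos": [0,0,0],"twist": [0,0,-0.03],"fingers": 0.05},{"delta_pos": [0,0,0],"twist": [0,0,-0.03],"fingers": 0.05},{"delta_pos": [0,0,0],"twist": [0,0,-0.03],"fingers": 0.05},{"delta_pos": [0,0,0],"twist": [0,0,-0.02],"fingers": 0.05},{"delta_pos": [0,0,0],"twist": [0,0,-0.02],"fingers": 0.05},{"delta_pos": [0,0,0],"twist": [0,0,0],"fingers": 0.05},{"delta_pos": [0,0,0],"twist": [0,0,0],"fingers": 0.05}], newtons=60)

```text
time: 25.4
ee_pos: [0.6395, 0.1252, 0.1384]
tcp_rot: [-3.142, 0.001, 1.868]
contact_force: [-2.1, 0.2, 5.1]
finger_gap: 0.0137
```

```bash
python3 st.py; python3 -c "
from h import *
p=snap('wrist','grip7'); v=p['image'][230:430,200:440,::-1]; cv2.imwrite('pics/gripc7.png',cv2.convertScaleAbs(cv2.resize(v,None,fx=3,fy=3,interpolation=cv2.INTER_CUBIC),alpha=2.5))"
```

```text
{'time': np.float64(25.4), 'ee_pos': array([0.6395, 0.1252, 0.1384]), 'tcp_rot': array([-3.1416e+00,  1.3000e-03,  1.8680e+00]), 'contact_force': array([-2.0948,  0.1774,  5.1345]), 'torque': array([-0.1184,  0.2383,  1.0658]), 'tau': array([ -0.951 , -44.5199, -15.0004,   0.7197,  -0.5411,   1.062 ]), 'finger_gap': np.float64(0.0137)}
```

View pics/gripc7.png

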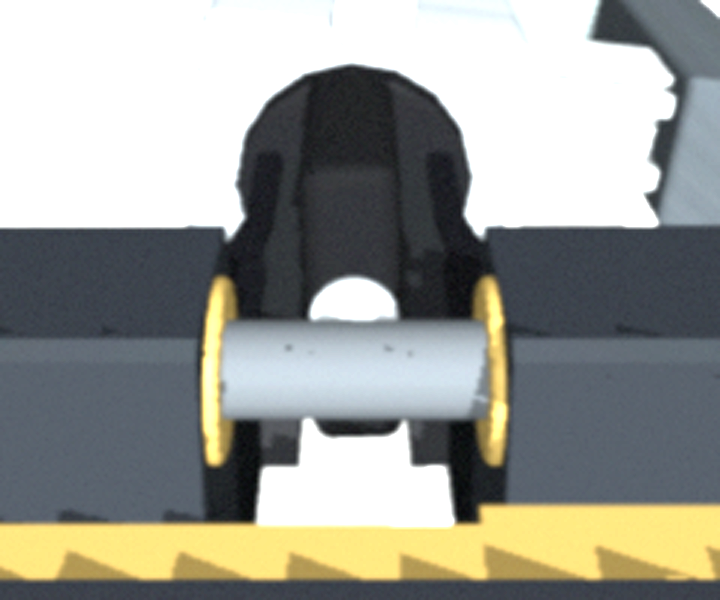

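Call:
carry_out(commands=[{"delta_pos": [-0.4,0,1],"twist": [0,0,0.015],"fingers": 0.05},{"delta_pos": [-0.3,0,1],"twist": [0,0,0.015],"fingers": 0.05},{"delta_pos": [0,0,0.5],"twist": [0,0,0.008],"fingers": 0.05},{"delta_pos": [0,0,0],"twist": [0,0,0.005],"fingers": 0.05},{"delta_pos": [0,0,0],"twist": [0,0,0],"fingers": 0.05},{"delta_pos": [0,0,0],"twist": [0,0,0],"fingers": 0.05}])

```text
time: 25.95
ee_pos: [0.6382, 0.1249, 0.1385]
tcp_rot: [-3.139, -0.001, 1.907]
contact_force: [1.9, -1.2, -12.5]
finger_gap: 0.0134
```

```bash
python3 st.py
```

```text
{'time': np.float64(25.95), 'ee_pos': array([0.6382, 0.1249, 0.1385]), 'tcp_rot': array([-3.1394e+00, -5.0000e-04,  1.9070e+00]), 'contact_force': array([  1.8809,  -1.1867, -12.4817]), 'torque': array([-0.2945, -0.6147,  0.3433]), 'tau': array([  0.9998, -55.1208, -17.2812,   0.6528,   0.8639,   0.3068]), 'finger_gap': np.float64(0.0134)}
```

Call:
carry_out(commands=[{"delta_pos": [0.3,-0.2,-1.0],"twist": [0,0,0.003],"fingers": 0.05},{"delta_pos": [0,0,-0.8],"twist": [0,0,0.002],"fingers": 0.05},{"delta_pos": [0,0,0],"twist": [0,0,0],"fingers": 0.05},{"delta_pos": [0,0,0],"twist": [0,0,0],"fingers": 0.05}])

```text
time: 26.28
ee_pos: [0.6384, 0.125, 0.1385]
tcp_rot: [-3.14, -0.0, 1.913]
contact_force: [-0.8, -2.3, -4.2]
finger_gap: 0.0136
```

```bash
python3 st.py
```

```text
{'time': np.float64(26.2833), 'ee_pos': array([0.6384, 0.125 , 0.1385]), 'tcp_rot': array([-3.1401e+00, -3.0000e-04,  1.9125e+00]), 'contact_force': array([-0.8   , -2.3474, -4.2226]), 'torque': array([-0.2815,  0.1237,  0.1598]), 'tau': array([  0.8044, -50.8409, -17.4724,   0.6284,  -0.3022,   0.1739]), 'finger_gap': np.float64(0.0136)}
```

Call:
carry_out(commands=[{"delta_pos": [-0.1,-0.3,-0.6],"twist": [0,0,0],"fingers": 0.05},{"delta_pos": [0,0,0],"twist": [0,0,0],"fingers": 0.05}], newtons=20)

```text
time: 26.45
ee_pos: [0.6388, 0.1251, 0.1384]
tcp_rot: [3.141, -0.0, 1.913]
contact_force: [-1.9, -0.5, -1.0]
finger_gap: 0.0143
```

Call:
carry_out(commands=[{"delta_pos": [0,0,0],"twist": [0,0,0],"fingers": 0.05},{"delta_pos": [0,0,0],"twist": [0,0,0],"fingers": 0.05}], newtons=6)

```text
time: 26.62
ee_pos: [0.6392, 0.1251, 0.1384]
tcp_rot: [3.141, -0.0, 1.912]
contact_force: [-2.3, -0.3, 1.0]
finger_gap: 0.014
```

```bash
python3 st.py
```

```text
{'time': np.float64(26.6167), 'ee_pos': array([0.6392, 0.1251, 0.1384]), 'tcp_rot': array([ 3.1406e+00, -2.0000e-04,  1.9125e+00]), 'contact_force': array([-2.2802, -0.3181,  0.976 ]), 'torque': array([-0.0702,  0.294 ,  0.1127]), 'tau': array([ -0.1072, -47.6376, -16.4848,   0.2111,  -0.6276,   0.097 ]), 'finger_gap': np.float64(0.014)}
```

Call:
carry_out(commands=[{"delta_pos": [0,0,0],"twist": [0,0,0],"fingers": 0.165},{"delta_pos": [0,0,0],"twist": [0,0,0],"fingers": 0.18},{"delta_pos": [0,0,0],"twist": [0,0,0],"fingers": 0.2},{"delta_pos": [0,0,0],"twist": [0,0,0],"fingers": 0.23},{"delta_pos": [0,0,0],"twist": [0,0,0],"fingers": 0.26}])

```text
time: 27.03
ee_pos: [0.6399, 0.1249, 0.1379]
tcp_rot: [3.14, 0.0, 1.912]
contact_force: [-0.3, -0.7, 0.3]
finger_gap: 0.0204
```

```bash
python3 st.py; python3 -c "
from h import *
p=snap('wrist','grip8'); v=p['image'][230:430,200:440,::-1]; cv2.imwrite('pics/gripc8.png',cv2.convertScaleAbs(cv2.resize(v,None,fx=3,fy=3,interpolation=cv2.INTER_CUBIC),alpha=2.5))"
```

```text
{'time': np.float64(27.0333), 'ee_pos': array([0.6399, 0.1249, 0.1379]), 'tcp_rot': array([3.1396e+00, 3.0000e-04, 1.9124e+00]), 'contact_force': array([-0.295 , -0.6506,  0.2733]), 'torque': array([-0.0396, -0.0546, -0.0246]), 'tau': array([ 1.33000e-02, -4.78342e+01, -1.53505e+01,  5.54000e-02,
        4.75000e-02,  1.00000e-03]), 'finger_gap': np.float64(0.0204)}
```

View pics/gripc8.png

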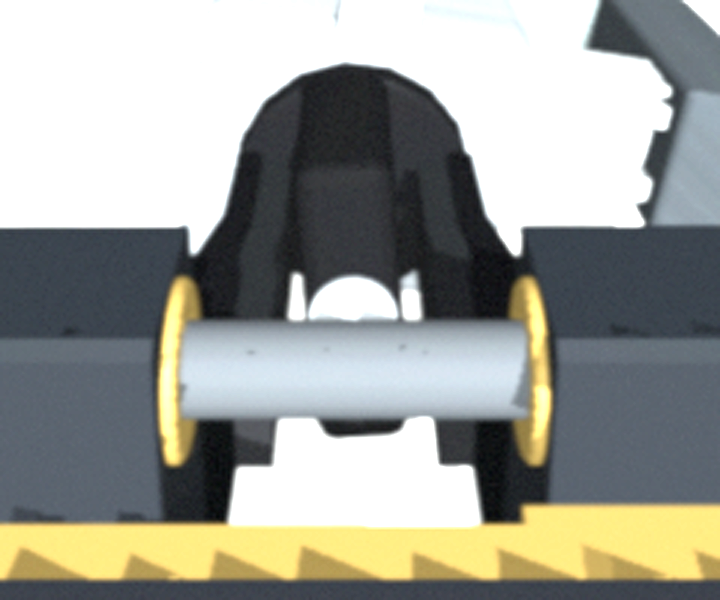

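Call:
carry_out(commands=[{"delta_pos": [0,0,0],"twist": [0,0,0],"fingers": 0.45},{"delta_pos": [0,0,0],"twist": [0,0,0],"fingers": 0.6},{"delta_pos": [0,0,0],"twist": [0,0,0],"fingers": 0.6},{"delta_pos": [0,0,25],"twist": [0,0,0],"fingers": 0.6},{"delta_pos": [0,0,30],"twist": [0,0,0],"fingers": 0.6},{"delta_pos": [0,0,30],"twist": [0,0,0],"fingers": 0.6},{"delta_pos": [0,0,30],"twist": [0,0,0],"fingers": 0.6},{"delta_pos": [0,0,5],"twist": [0,0,0],"fingers": 0.6},{"delta_pos": [0,0,0],"twist": [0,0,0],"fingers": 0.6}])

```text
time: 27.83
ee_pos: [0.6407, 0.1249, 0.2609]
tcp_rot: [3.135, 0.002, 1.913]
contact_force: [0.3, 0.1, -0.0]
finger_gap: 0.0522
```

```bash
python3 wing.py d
python3 - <<'E'
from h import *
u=np.array([.984,.177]);n=np.array([-.177,.984])
for c in ['side','scene']:
    p=snap(c,c+'8'); w=cloud(p); X,Y,Z=w[...,0],w[...,1],w[...,2]
    m=(np.hypot(X-.6185,Y-.229)<.035)&(Z>.0565)&(Z<.064); a=fitc(w[m][:,:2])[0]
    m=(np.hypot(X-.6195,Y-.229)<.07)&(Z>.117)&(Z<.124)&(((w[...,:2]-[.6185,.229])@n)>-.055); b=fitc(w[m][:,:2])[0]
    m=(np.hypot(X-.638,Y-.1255)<.04)&(Z>.153)&(Z<.167); r=cv2.minAreaRect((w[m][:,:2]*1000).astype(np.float32))
    print(c,a,b,'along',(b-a)@u*1e3,'wing',r)
E
```

```text
1057 -66.28998 ((638.9276733398438, 126.27452087402344), (14.008313179016113, 43.474952697753906), 23.877607345581055)
[(np.int32(1104), ((404.04620361328125, 83.9244613647461), (25.29367446899414, 34.0147705078125), 10.185121536254883)), (np.int32(905), ((714.3328857421875, 139.3836669921875), (24.069643020629883, 34.262332916259766), 9.872499465942383))]
27.8833 [0.63928452 0.12483892 0.25854723] [3.13961179e+00 6.43139362e-04 1.91285085e+00]
123 485 210 479
side [0.616981   0.22990304] [0.61892735 0.22878865] along 1.7179605671166616 wing ((636.1168212890625, 126.64546203613281), (13.796623229980469, 43.59495544433594), 23.477384567260742)
scene [0.62010359 0.22813811] [0.62126226 0.2274441 ] along 1.0172875621335093 wing ((640.568115234375, 123.9850845336914), (14.028746604919434, 44.380760192871094), 24.801908493041992)
```

```bash
python3 -c "
from h import *
print(manip.job_done()); print(manip.observe()['time'])"
```

```text
the job is handed in; nothing more can be done
None
the job is handed in; nothing more can be done
```

I slid the large-funnel carriage about 68 mm so its spout is over the open cup, then turned the clamp knob clockwise to its stop. The knob did not stay quite at the stop, so full tightness is in doubt.

- **Spout position:** in the last pictures the spout was 1.0 mm (scene camera) and 1.7 mm (side camera) past the cup's centre along the rail. Before the repeated tightening it was within about 1 mm; that work moved the carriage roughly 1.4 mm.
- **Cup and other stand:** the cup's fitted centre did not change by more than measurement noise. The small-funnel stand was never touched, and its wing's position read the same in the pictures within the network's error.
- **Knob:** I regrasped and turned it to the stop several times, seeing up to about 1.07 N m, well above the 0.2 N m wedge torque. While held, the wing was at about 1.40 rad or slightly beyond.
- **Spring-back (disagrees with the task text):** after every release I could measure properly, including slow ones with almost no side force, the wing settled at about 1.31–1.33 rad and stayed there. The text gives 1.4 rad at the stop. I could not tell whether 1.33 rad is its natural tight rest or just short of latched, and handed it in like that.

The gripper was open and clear above the stand at hand-in, at about 28 s.

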